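Put the jewellery bench away: bead tubes into the cradle rack, files into their stand

TASK

Put the bench away: swing the tube rack's retaining frame up and back, lay every bead tube on its side in a cradle of its own, the middle of its smooth body midway between the two supports (cap to either end), and only then swing the frame fully down over them. Also stand every needle file, at any time, blade down in the file stand, right to the bottom of a well. Leave the spool, the jar and the bowl where they are.

Things in the scene. Friction and masses are not known exactly. Their poses are not given: they have to be found in the camera images.
- rack: Wooden tube rack, fixed. Base 200 (x) x 220 (y) x 12 mm, origin at the centre of its underside, x towards the robot's right. Three cradles side by side, 62 mm apart in y, each for one tube lying along x: two 90-degree V supports 8 mm thick, at x = -32 and +32 mm, with 56 mm of room for fingers between them, down to the base. Posts up to 78 mm high stand at the corners, at y = +-104 mm.
- frame (a joint): Angle of the rack's steel retaining frame about its hinge (along the rack's y, at x = +90 mm, 70 mm up). 0 = down, level over the cradles (start); swings up and over to the robot's right; 1.57 upright, 1.9 leaning back on its stop. 0.12 kg, free hinge: past upright it stays back by itself, short of it it falls down. Down, its middle bar passes 5 mm over well-laid tubes.
- frame_grip (a point): Centre of the frame's wooden grip: a round bar 14 mm thick, 90 mm long, parallel to the rack's y, at the free end, 195 mm from the hinge (8 mm side rods at y = +-104 mm, an 8 mm bar 90 mm from the hinge). Frame down: 70 mm above the table, 105 mm to the left of the rack's centre, nothing taller around it. Moves with the frame.
- cradle0 (a point): Centre of cradle 0: the point where the middle of the smooth body of a laid tube belongs, on the axis of the lying tube, 46 mm above the table. Its x axis runs along the cradle.
- cradle1 (a point): Centre of cradle 1: the point where the middle of the smooth body of a laid tube belongs, on the axis of the lying tube, 46 mm above the table. Its x axis runs along the cradle.
- cradle2 (a point): Centre of cradle 2: the point where the middle of the smooth body of a laid tube belongs, on the axis of the lying tube, 46 mm above the table. Its x axis runs along the cradle.
- tube0: Capped clear plastic bead tube full of beads, standing upright on the table (may be absent, or be knocked over). Round smooth body 30 mm in diameter and 104 mm long, square white cap 34 x 34 x 16 mm on top, 120 mm in all, about 80 g. Origin on the axis at the middle of the smooth body, 52 mm from the foot; z along the tube towards the cap.
- tube1: Capped clear plastic bead tube full of beads, standing upright on the table (may be absent, or be knocked over). Round smooth body 30 mm in diameter and 104 mm long, square white cap 34 x 34 x 16 mm on top, 120 mm in all, about 80 g. Origin on the axis at the middle of the smooth body, 52 mm from the foot; z along the tube towards the cap.
- tube2: Capped clear plastic bead tube full of beads, standing upright on the table (may be absent, or be knocked over). Round smooth body 30 mm in diameter and 104 mm long, square white cap 34 x 34 x 16 mm on top, 120 mm in all, about 80 g. Origin on the axis at the middle of the smooth body, 52 mm from the foot; z along the tube towards the cap.
- rest: Wooden file rest, fixed, base 150 x 190 x 10 mm. Two cross bars (x = -80 and +45 mm, up to 52 mm high) with V notches 60 mm apart in y hold up to three files lying along its x, axes 50 mm above the table, blades towards the middle of the bench, handles to the left. Between the bars the handles are free, 40 mm clear below the axis. Origin on the table, below the middle file's origin.
- file0: Needle file, 170 mm long, about 45 g (may be absent), lying in the rest. Round wooden handle 14 mm thick and 80 mm long, steel blade 8 mm thick and 90 mm long. Origin on the axis, 90 mm from the handle's butt and 80 mm from the blade's tip; x points along the file to the tip.
- file0_tip (a point): Tip of the file's blade, on the axis.
- file1: Needle file, 170 mm long, about 45 g (may be absent), lying in the rest. Round wooden handle 14 mm thick and 80 mm long, steel blade 8 mm thick and 90 mm long. Origin on the axis, 90 mm from the handle's butt and 80 mm from the blade's tip; x points along the file to the tip.
- file1_tip (a point): Tip of the file's blade, on the axis.
- file2: Needle file, 170 mm long, about 45 g (may be absent), lying in the rest. Round wooden handle 14 mm thick and 80 mm long, steel blade 8 mm thick and 90 mm long. Origin on the axis, 90 mm from the handle's butt and 80 mm from the blade's tip; x points along the file to the tip.
- file2_tip (a point): Tip of the file's blade, on the axis.
- stand: Wooden file stand, a block fixed for the run, 50 (x) x 198 (y) x 80 mm high, with three square wells 24 mm wide and 72 mm deep in a row, 66 mm apart along its y. Origin at the centre of its underside.
- well0 (a point): Centre of the floor of well 0, 8 mm above the table; the well's mouth is 72 mm above it.
- well1 (a point): Centre of the floor of well 1, 8 mm above the table; the well's mouth is 72 mm above it.
- well2 (a point): Centre of the floor of well 2, 8 mm above the table; the well's mouth is 72 mm above it.
- spool: Bystander: spool of copper wire, 60 mm across, 38 mm high, origin under its centre.
- jar: Bystander: lidded glass jar, 60 mm across, 70 mm high, origin under its centre.
- dish: Bystander: small white bowl, 90 mm across, 30 mm high, origin under its centre.
There are look-alikes about, which are no part of the job. Leave any orange or pink look-alike of the file0 alone.

How it is judged:
On the way, in this order (a step that is already met when the one before it is completed fails the run):
1. the retaining frame is swung up past upright (value of joint frame above 1.5 rad), for 0.2 s.
2. with the frame still up, every tube present lies in a cradle ((distance between tube0 and cradle0 below 0.013 m or distance between tube0 and cradle1 below 0.013 m or distance between tube0 and cradle2 below 0.013 m) and angle between the z axis of each of tube0, tube1, tube2 and the x axis of rack, either way round below 0.12 rad and (distance between tube1 and cradle0 below 0.013 m or distance between tube1 and cradle1 below 0.013 m or distance between tube1 and cradle2 below 0.013 m) and (distance between tube2 and cradle0 below 0.013 m or distance between tube2 and cradle1 below 0.013 m or distance between tube2 and cradle2 below 0.013 m) and value of joint frame above 1.3 rad), for 0.3 s.
3. the frame is fully down over the tubes (value of joint frame below 0.06 rad and (distance between tube0 and cradle0 below 0.013 m or distance between tube0 and cradle1 below 0.013 m or distance between tube0 and cradle2 below 0.013 m) and angle between the z axis of each of tube0, tube1, tube2 and the x axis of rack, either way round below 0.12 rad and (distance between tube1 and cradle0 below 0.013 m or distance between tube1 and cradle1 below 0.013 m or distance between tube1 and cradle2 below 0.013 m) and (distance between tube2 and cradle0 below 0.013 m or distance between tube2 and cradle1 below 0.013 m or distance between tube2 and cradle2 below 0.013 m)), for 0.2 s.
At the end, for the whole second after the job is handed in: Each tube present lies along a cradle (within 7 degrees, middle of its smooth body within 13 mm of the cradle's centre), the frame is down (below 0.06 rad), each file stands blade down in a well (tip within 26 mm of the centre of its floor), all at rest (all of step 3 and (distance between file0_tip and well0 below 0.026 m or distance between file0_tip and well1 below 0.026 m or distance between file0_tip and well2 below 0.026 m) and (distance between file1_tip and well0 below 0.026 m or distance between file1_tip and well1 below 0.026 m or distance between file1_tip and well2 below 0.026 m) and (distance between file2_tip and well0 below 0.026 m or distance between file2_tip and well1 below 0.026 m or distance between file2_tip and well2 below 0.026 m) and linear speed of each of tube0, tube1, tube2, file0, file1, file2 below 0.02 m/s); the robot touches nothing.
It fails at once if the spool is disturbed (moved more than 40 mm) (distance of spool from where it was at the start of the episode above 0.04 m).
It fails at once if the jar is disturbed (moved more than 40 mm) (distance of jar from where it was at the start of the episode above 0.04 m).
It fails at once if the dish is disturbed (moved more than 40 mm) (distance of dish from where it was at the start of the episode above 0.04 m).
Of tube0, tube1, tube2 only 2 to 3 are there at a start; the rules pass over those that are not, and their reading is None.
Of file0, file1, file2 only 2 to 3 are there at a start; the rules pass over those that are not, and their reading is None.
At some moment in a run one of tube0, tube1, tube2 may be knocked a few centimetres aside while the robot is not near it.
It also fails if it takes over 210 s, if anything falls off the work surface, if the arm or the gripper's body presses on something with over 40 N, if the wrist force passes 120 N, or if a joint passes its speed limit or range.

ROBOT

A 7-joint arm with a two-finger parallel gripper is mounted at the origin on the work surface. World frame = base frame: x ahead of the robot, y to its left, z up, the work surface at z = 0. Lengths are in m, angles in rad, forces in N, time in s.
With the tool pointing down it reaches from about 0.425 to 0.875 m from the base axis. Payload 4.7 kg.
Tool frame: the origin (TCP) lies between the finger pads; the fingertips stand 22 mm ahead of it and the grasp point (between the pads) lies 3 mm ahead of it (env.finger_overhang is the z of the fingertips in the tool frame, in m); z points along the fingers, y is the line along which they close (so a half turn about z gives the same grasp; the last joint's range is limited). The gripper opens to 85 mm and grips with 20 to 120 N. Pads are 22 mm wide; open, the fingers measure 114 mm over their backs; the gripper's body (76 mm by 85 mm) begins 54 mm behind the grasp point. The pads swing forward as they close: fully open they stand 13 mm farther back than shut.
Start: joints at [-1.226, 0.321, -0.07, 1.45, 0.023, 1.371, -0.057], TCP at [0.211, 0.615, 0.253] pointing down, gripper open.
Joint ranges: [-2.86, 2.86], [-0.3, 2.09], [-1.38, 1.24], [0.06, 2.45], [-1.56, 4.7], [0.09, 2.05], [-2.69, 2.69]. Speed limits (rad/s): [2.57, 2.57, 3.14, 3.14, 3.14, 3.14, 3.14].

INTERFACE

Orientations are given as a rotation vector (axis times angle).
In Python, from rig import env gives the robot as it stands.
- The arm moves only by the shell command python3 -m jog 'ROWS' [FORCE]. ROWS is JSON, one flat list of numbers, 7 for each row, row after row: the finger opening in m, from 0 to 0.0854, then the shift along the tool's x, y, z in m, then the turn, a rotation vector about the tool's x, y, z in rad. In form: [fingers, tx, ty, tz, wx, wy, wz, fingers, tx, ty, tz, wx, wy, wz, ...]. A call has 1 to 8 rows; each row shifts and turns the commanded pose from where the row before left it, along the tool's axes as they then stand; what a row does not reach is not made up. A row lasts 1/10 s, in which the tool goes at most 50 mm and 8.59 degrees, less where a joint would pass 70% of its speed; a pose out of reach is approached as far as the arm can. A call with a gripper value outside its range is refused whole. The fingers move at their own pace and stop on an object; FORCE is the grip in N (left out, the last holds). Time passes only in rows, so rows that do not move let the fingers close. It gives the time, the measured TCP pose, the force, the opening and the grip force at its end, in the units of the state.
- env.sense(): the state, without advancing time (a new reading comes with each control period).
- env.read_camera(name): name is "side" or "top" or "wrist"; returns a dict with "frame" (384x512x3 uint8, red, green, blue), "intrinsics" (3x3 intrinsics, pixels), "R" (3x3) and "t" (3): a world point X has camera coordinates R X + t; the wrist camera has in their place "mount" (4x4, takes a point from camera to tool coordinates, whose origin is the TCP and whose axes are the flange's). Camera axes: x right, y down, z forward; pixel columns grow to the right and rows downward; lengths in m; the calibration is good to about 2 mm. A picture is of the moment at which its call begins: read the wrist's pose just before it. There is no depth.
- env.close_job(): hands the job in; it is judged then, once.
Trained networks look in the newest picture that a camera, given by its name, has taken for a name from the list of things; names that differ only in an ending like _2 or _b are one class to them, and where a whole thing is asked for, a point or a joint stands for the part that bears it (a point fixed in the world has none). Each returns a list of dicts, best first, with "confidence" (0 to 1); they miss things now and then, are a little off and sometimes report something else, mostly with a low value. They report only what shows in the picture. A call takes as long as a camera call. They do not tell look-alikes from the thing itself.
- env.cut_out(camera, target): "region" (384x512 bool, what is visible of it) and "uv" ([column, row] in pixels, amid what is visible of it).
The state is a dict: "clock": time; "joints": joint angles; "dq": joint speeds; "joint_torque": joint torques, N m; "ee_pos": TCP position; "ee_rot": TCP orientation; "force": force on the tool from outside, world axes, zero at the start; "moment": the same for the moment, N m; "opening": finger opening in m; "grasp_force": force on a finger pad.
Only numpy, scipy, OpenCV 4.12 (cv2) and the standard library are available. Lean on these libraries where they do the work, as an engineer would, in place of code of your own. Each camera call takes 0.05 s, during which the arm holds its last target. There are 200 camera calls.

## Working session

There is one attempt and no reset: what is moved stays moved. The work goes in short steps, Python scripts to look and compute and a shell command to move; the robot and the scene stay as the last step left them, time stands still between calls to the robot, and variables do not carry over. Pictures are saved under pics/ and viewed, at most 14 in all, crops included, and the job is handed in when it is done.

```bash
ls; mkdir -p pics; cat > h.py <<'E'
from rig import env
import numpy as np, cv2
from scipy.spatial.transform import Rotation as Ro
def cam(name):
    s=env.sense(); c=env.read_camera(name)
    if 'mount' in c:
        T=np.eye(4); T[:3,:3]=Ro.from_rotvec(s['ee_rot']).as_matrix(); T[:3,3]=s['ee_pos']
        M=T@np.array(c['mount']); R=M[:3,:3].T; t=-R@M[:3,3]
    else: R=np.array(c['R']); t=np.array(c['t'])
    return c['frame'],np.array(c['intrinsics']),R,t
def at_z(uv,K,R,t,z):
    d=R.T@np.linalg.solve(K,[uv[0],uv[1],1.]); o=-R.T@t
    return o+d*(z-o[2])/d[2]
def proj(X,K,R,t):
    p=K@(R@np.asarray(X,float)+t); return p[:2]/p[2]
def save(f,n,scale=1.5): cv2.imwrite('pics/'+n,cv2.resize(f[:,:,::-1],None,fx=scale,fy=scale,interpolation=cv2.INTER_CUBIC))
E
python3 - <<'E'
from h import *
for n in ['top','side']:
    f,K,R,t=cam(n); save(f,n+'0.png'); print(n,K.tolist(),(-R.T@t).round(3),R.round(2).tolist())
    for o in ['rack','frame_grip','tube0','rest','file0','stand','spool','jar','dish']:
        for d in env.cut_out(n,o):
            if d['confidence']>.25: print(n,o,round(d['confidence'],2),np.round(d['uv'],1),d['region'].sum(),at_z(d['uv'],K,R,t,0.05).round(3))
s=env.sense();print({k:np.round(v,3).tolist() for k,v in s.items()})
E
```

```text
pics
top [[349.77328878374897, 0.0, 255.77886499313124], [0.0, 349.77328878374897, 184.9029931660055], [0.0, 0.0, 1.0]] [0.318 0.096 1.271] [[-0.0, -1.0, -0.0], [-0.99, 0.0, -0.16], [0.16, 0.0, -0.99]]
top rack 0.49 [259.7 139.8] 1062 [0.679 0.087 0.05 ]
top frame_grip 0.7 [205.6 133.1] 273 [0.704 0.283 0.05 ]
top frame_grip 0.6 [361.1 188.9] 349 [ 0.498 -0.27   0.05 ]
top tube0 0.69 [297.8 187.8] 105 [ 0.503 -0.047  0.05 ]
top tube0 0.49 [265.  196.2] 107 [0.473 0.069 0.05 ]
top rest 0.69 [200.7 194.8] 1812 [0.479 0.296 0.05 ]
top rest 0.3 [195.1 211.6] 132 [0.42  0.314 0.05 ]
top file0 0.67 [187.8 175.4] 171 [0.549 0.343 0.05 ]
top file0 0.67 [213.7 269.8] 83 [0.221 0.246 0.05 ]
top file0 0.55 [196.  209.3] 77 [0.428 0.311 0.05 ]
top file0 0.42 [123.  214.5] 107 [0.41  0.566 0.05 ]
top stand 0.97 [259.8 138.8] 1073 [0.682 0.087 0.05 ]
top spool 0.49 [332.  120.9] 236 [ 0.749 -0.176  0.05 ]
top jar 0.74 [204.1 129.4] 263 [0.718 0.289 0.05 ]
top dish 0.57 [276.9 106.2] 365 [0.806 0.024 0.05 ]
side [[348.96239967561075, 0.0, 253.6488105032509], [0.0, 348.96239967561075, 192.4530001604
[... 664 characters left out ...]
ide file0 0.58 [277.4 248.6] 284 [0.426 0.297 0.05 ]
side stand 0.85 [197.9 195.8] 1727 [0.684 0.111 0.05 ]
side spool 0.66 [205.4 158.6] 201 [ 0.74  -0.128  0.05 ]
side jar 0.71 [161.3 234.4] 763 [0.712 0.297 0.05 ]
side dish 0.62 [169.4 184.6] 348 [0.791 0.064 0.05 ]
side dish 0.28 [279.3 153.9] 1553 [ 0.493 -0.209  0.05 ]
{'clock': 1.0, 'joints': [-1.226, 0.321, -0.07, 1.45, 0.023, 1.371, -0.057], 'dq': [-0.002, 0.0, 0.001, 0.001, -0.0, 0.001, -0.001], 'joint_torque': [0.0, -49.341, -0.381, -31.458, 0.013, 0.001, -0.0], 'ee_pos': [0.211, 0.615, 0.253], 'ee_rot': [0.517, 3.099, 0.0], 'force': [-0.117, -0.402, -0.913], 'moment': [-0.029, 0.022, -0.011], 'grasp_force': 0.0, 'opening': 0.085}
```

View pics/top0.png

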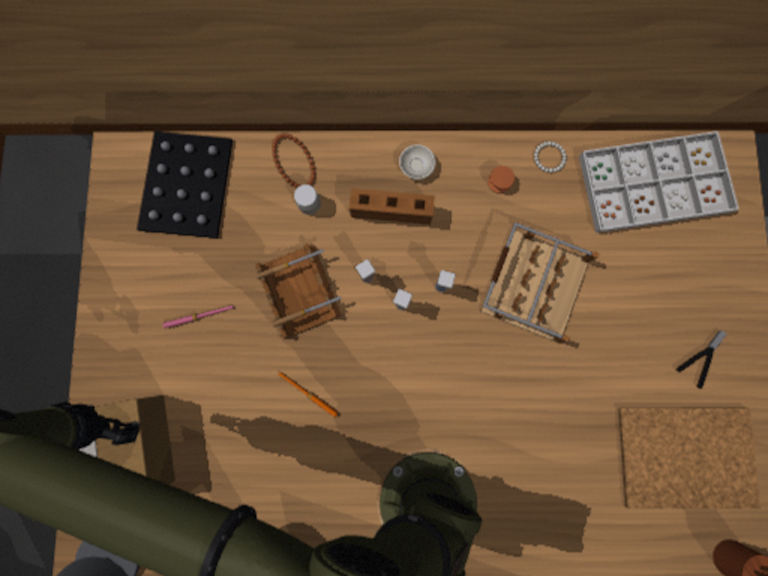

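View pics/side0.png

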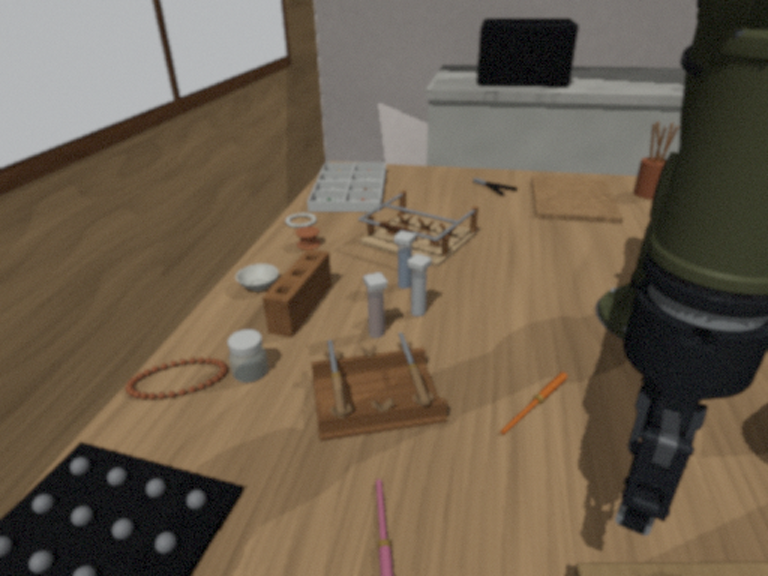

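The top view (1.5x pixels) shows the rest at (300,290) with two files in its outer notches. There are three tube caps at (365,270), (446,281) and (402,299), the stand at (392,205), and the rack at (540,282) with its grip at (500,265). The pink file (200,316) and orange file (308,393) are look-alikes. I'll move in for close wrist views.

```bash
python3 -m jog '[0.085,-0.036,-0.02,-0.02,0,0,0,0.085,-0.036,-0.02,-0.02,0,0,0,0.085,-0.036,-0.02,-0.02,0,0,0,0.085,-0.036,-0.02,-0.02,0,0,0,0.085,-0.036,-0.02,-0.02,0,0,0,0.085,-0.036,-0.02,-0.02,0,0,0,0.085,-0.036,-0.02,-0.02,0,0,0,0.085,-0.036,-0.02,-0.02,0,0,0]'
python3 -m jog '[0.085,-0.03,-0.02,-0.01,0,0,0,0.085,-0.03,-0.02,-0.01,0,0,0,0.085,0,0,0,0,0,0,0.085,0,0,0,0,0,0]'
python3 - <<'E'
from h import *
f,K,R,t=cam('wrist'); save(f,'w1.png'); np.savez('w1.npz',f=f,K=K,R=R,t=t)
print(env.read_camera('wrist')['mount'],(-R.T@t).round(3)); s=env.sense(); print(s['joints'],s['ee_pos'],s['ee_rot'])
E
```

```text
clock: 1.8
ee_pos: [0.4324, 0.3684, 0.4145]
ee_rot: [0.517, 3.098, 0.001]
force: [0.8, -0.1, -0.4]
opening: 0.0852
grasp_force: 0.0
clock: 2.2
ee_pos: [0.4758, 0.3119, 0.4337]
ee_rot: [0.521, 3.098, 0.002]
force: [0.1, 0.9, 0.4]
opening: 0.085
grasp_force: 0.0
[[ 5.24092729e-04 -9.46285427e-01 -3.23332052e-01  8.23531788e-02]
 [ 9.99999438e-01  1.97929173e-04  1.04163797e-03  1.28360477e-03]
 [-9.21689986e-04 -3.23332416e-01  9.46284999e-01 -1.19362181e-01]
 [ 0.00000000e+00  0.00000000e+00  0.00000000e+00  1.00000000e+00]] [0.398 0.34  0.553]
[-0.79941843  0.12201313  0.19204931  1.34009077 -0.02422761  1.68227411
  0.63059279] [0.47438684 0.31377592 0.4329179 ] [-5.13925359e-01 -3.09824171e+00 -2.94996973e-04]
```

View pics/w1.png

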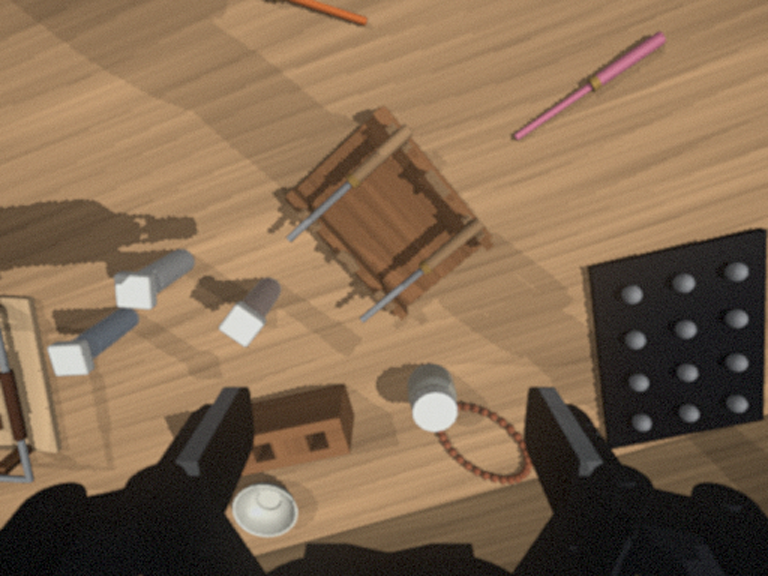

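Wrist view (1.5x pixels): file A runs from butt (408,130) to tip (291,238), and file B from (480,222) to (363,318). The cap tops are at (134,291), (71,357) and (241,325), and two well mouths are at (264,452) and (317,441). I'll compute positions and move to view the rack.

```bash
python3 - <<'E'
from h import *
d=np.load('w1.npz'); g=lambda u,v,z: at_z((u/1.5,v/1.5),d['K'],d['R'],d['t'],z).round(4)
for n,p in dict(A_butt=(408,130,.053),A_fer=(352,183,.05),A_tip=(291,238,.05),B_butt=(480,222,.053),B_fer=(424,270,.05),B_tip=(363,318,.05),t1=(134,291,.12),t2=(71,357,.12),t3=(241,325,.12),w1=(264,452,.08),w2=(317,441,.08)).items(): print(n,g(*p))
f,K,R,t=cam('top')
for n,p in dict(t_left=(365,270,.12),t_right=(446,281,.12),t_mid=(402,299,.12),w0=(364,200,.08),w1=(392,202,.08),w2=(420,205,.08),grip=(500,265,.07),hingeN=(593,257,.07),hingeS=(575,343,.07)).items(): print(n,at_z((p[0]/1.5,p[1]/1.5),K,R,t,p[2]).round(4))
R=Ro.from_rotvec(env.sense()['ee_rot']).as_matrix(); print(R.round(3))
E
python3 -m jog '[0.085,-0.01,-0.05,0,0,0,0,0.085,-0.01,-0.05,0,0,0,0,0.085,-0.01,-0.05,0,0,0,0,0.085,-0.01,-0.05,0,0,0,0,0.085,-0.01,-0.05,0,0,0,0,0.085,-0.01,-0.05,0,0,0,0,0.085,-0.01,-0.05,0,0,0,0,0.085,-0.01,-0.05,0,0,0,0]'
python3 -m jog '[0.085,-0.01,-0.05,0,0,0,0,0.085,-0.01,-0.05,0,0,0,0,0.085,-0.01,-0.05,0,0,0,0,0.085,0,0,0,0,0,0,0.085,0,0,0,0,0,0]'
python3 - <<'E'
from h import *
f,K,R,t=cam('wrist'); save(f,'w2.png'); np.savez('w2.npz',f=f,K=K,R=R,t=t)
s=env.sense(); print(s['joints'],s['ee_pos'],s['ee_rot'])
E
```

```text
A_butt [0.4063 0.3587 0.053 ]
A_fer [0.4365 0.2883 0.05  ]
A_tip [0.4691 0.2068 0.05  ]
B_butt [0.5176 0.4014 0.053 ]
B_fer [0.5492 0.33   0.05  ]
B_tip [0.5803 0.2479 0.05  ]
t1 [0.4578 0.0645 0.12  ]
t2 [ 0.4991 -0.0287  0.12  ]
t3 [0.523  0.1458 0.12  ]
w1 [0.6904 0.0857 0.08  ]
w2 [0.6966 0.1501 0.08  ]
t_left [0.5192 0.1429 0.12  ]
t_right [ 0.4939 -0.0369  0.12  ]
t_mid [0.454 0.061 0.12 ]
w0 [0.6936 0.1475 0.08  ]
w1 [0.6885 0.0815 0.08  ]
w2 [0.6809 0.0157 0.08  ]
grip [ 0.5388 -0.169   0.07  ]
hingeN [ 0.557  -0.3861  0.07  ]
hingeS [ 0.3583 -0.3323  0.07  ]
[[-0.947  0.322 -0.001]
 [ 0.322  0.947  0.   ]
 [ 0.001 -0.    -1.   ]]
clock: 3.15
ee_pos: [0.4215, -0.0845, 0.4332]
ee_rot: [0.512, 3.099, 0.001]
force: [1.1, 0.6, 0.0]
opening: 0.0852
grasp_force: 0.0
clock: 3.65
ee_pos: [0.4022, -0.2323, 0.4332]
ee_rot: [0.518, 3.099, 0.001]
force: [0.3, 1.3, -0.3]
opening: 0.0849
grasp_force: 0.0
[-0.42827999 -0.18932026  0.76155957  1.58355087  0.13053242  1.69524614
  1.58294403] [ 0.40277539 -0.23085241  0.43309085] [-5.13428640e-01 -3.09901582e+00 -1.21769689e-03]
```

View pics/w2.png

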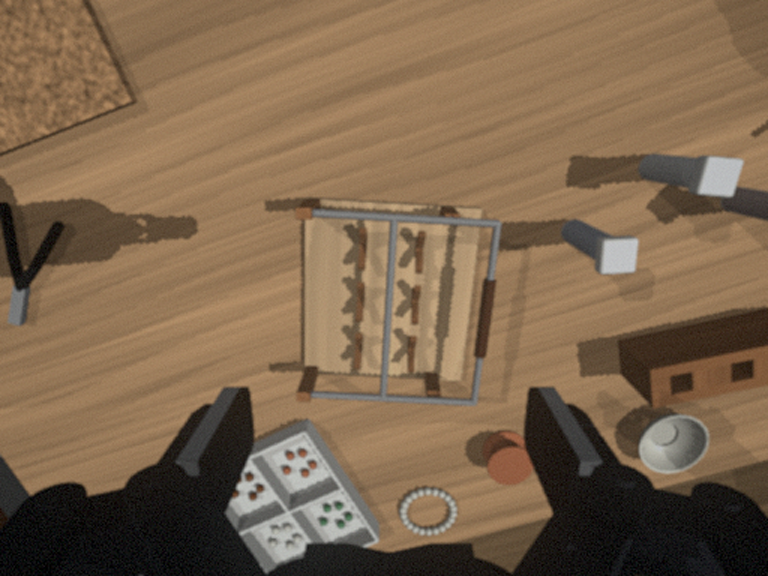

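The wrist view shows the rack with its frame down. Frame corners are at (499,222) and (476,401), the middle-bar ends at (393,217) and (385,397), the grip at (485,318), and hinge posts near (306,211) and (309,385). I'll fit the rack pose, rest, and stand.

```bash
python3 - <<'E'
from h import *
from scipy.optimize import least_squares
d=np.load('w2.npz'); K,R,t=d['K'],d['R'],d['t']
M=np.array([[-.105,-.104,.07],[-.105,.104,.07],[0,-.104,.07],[0,.104,.07],[-.105,0,.07]])
U=np.array([[499,222],[476,401],[393,217],[385,397],[485.5,318]])/1.5
def W(p,M):
    c,s=np.cos(p[2]),np.sin(p[2]); return np.c_[p[0]+c*M[:,0]-s*M[:,1],p[1]+s*M[:,0]+c*M[:,1],M[:,2]]
res=lambda p:(np.array([proj(x,K,R,t) for x in W(p,M)])-U).ravel()
r=least_squares(res,[.46,-.27,-1.7]); p=r.x; print(p.round(4),(r.fun*1.5).round(1))
C=W(p,np.array([[0,-.062,.046],[0,0,.046],[0,.062,.046],[-.105,0,.07],[.09,0,.07]]));print(C.round(4))
im=cv2.resize(d['f'][:,:,::-1],None,fx=1.5,fy=1.5)
Q=np.r_[M,[[-.1,-.11,.012],[-.1,.11,.012],[.1,-.11,.012],[.1,.11,.012],[.09,.104,.07],[.09,-.104,.07]],[[s*.032,k*.062,.025] for s in(-1,1) for k in(-1,0,1)]]
for x in W(p,Q): cv2.circle(im,tuple(int(v) for v in (1.5*proj(x,K,R,t)).round()),3,(0,0,255),1)
cv2.imwrite('pics/w2o.png',im[150:450,200:650])
# also in w1: caps
g=lambda u,v,z: at_z((u/1.5,v/1.5),K,R,t,z).round(4)
for n,q in dict(tR=(619,254,.12),tM=(721,176,.12),w2=(681,383,.08),w1=(742,370,.08)).items(): print(n,g(*q))
E
```

```text
[ 0.5031 -0.2639 -1.9498] [-1.2 -0.1 -0.2  0.3  1.1 -0.1 -0.3  0.6  0.6 -0.6]
[[ 0.4455 -0.241   0.046 ]
 [ 0.5031 -0.2639  0.046 ]
 [ 0.5607 -0.2869  0.046 ]
 [ 0.5419 -0.1664  0.07  ]
 [ 0.4698 -0.3475  0.07  ]]
tR [ 0.4984 -0.0372  0.12  ]
tM [0.4573 0.0603 0.12  ]
w2 [0.684  0.0173 0.08  ]
w1 [0.6895 0.0832 0.08  ]
```

View pics/w2o.png

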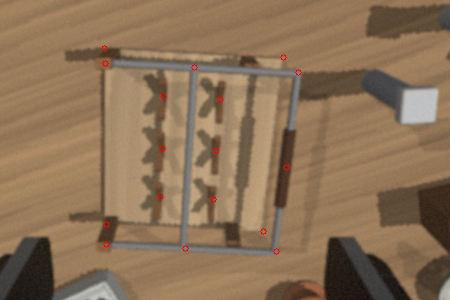

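```bash
python3 -m jog '[0.085,0,0,0,0,0,0.051,0.085,-0.035,0.037,0,0,0,0,0.085,-0.035,0.037,0,0,0,0,0.085,-0.035,0.037,0,0,0,0,0.085,0,0,0.05,0,0,0,0.085,0,0,0.05,0,0,0,0.085,0,0,0.05,0,0,0,0.085,0,0,0.05,0,0,0]'
python3 -m jog '[0.06,0,0,0.04,0,0,0,0.05,0,0,0.03,0,0,0,0.04,0,0,0,0,0,0,0.04,0,0,0,0,0,0]'
python3 - <<'E'
from h import *
f,K,R,t=cam('wrist'); save(f,'w3.png',1)
s=env.sense(); print(s['joints'],s['ee_pos'],s['ee_rot'])
E
```

```text
clock: 4.5
ee_pos: [0.5389, -0.1661, 0.2306]
ee_rot: [-0.587, -3.085, -0.002]
force: [0.8, -0.4, -0.3]
opening: 0.0849
grasp_force: 0.0
clock: 4.9
ee_pos: [0.539, -0.1678, 0.1634]
ee_rot: [-0.591, -3.084, -0.0]
force: [0.2, -0.3, 0.1]
opening: 0.0399
grasp_force: 0.0
[-0.4161331   0.24841427  0.77315487  1.80273202 -0.18873012  1.1642014
  1.60806817] [ 0.5397491  -0.16859971  0.16464043] [5.91909346e-01 3.08362669e+00 5.71978466e-04]
```

View pics/w3.png

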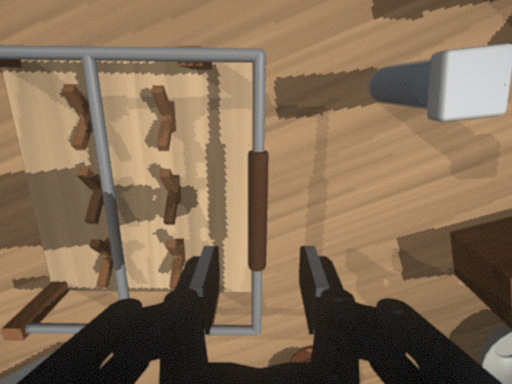

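The fingers straddle the grip, which is at (258,210) between fingertips at (205,270) and (312,270). Going down and closing.

```bash
python3 -m jog '[0.04,0,0.003,0.03,0,0,0,0.04,0,0,0.03,0,0,0,0.04,0,0,0.031,0,0,0,0.04,0,0,0,0,0,0,0.0,0,0,0,0,0,0,0.0,0,0,0,0,0,0,0.0,0,0,0,0,0,0,0.0,0,0,0,0,0,0]' 30
python3 - <<'E'
import numpy as np
# arc rows in tool axes: tool y=-rx, tool z=-up
L=.195;th=np.radians(np.arange(0,106,7))
x=-L*np.cos(th);z=L*np.sin(th)
for a,b,c in zip(np.degrees(th[1:]),-np.diff(x),-np.diff(z)): print(round(a),round(b,4),round(c,4))
E
```

```text
clock: 5.75
ee_pos: [0.5406, -0.1696, 0.075]
ee_rot: [0.598, 3.08, -0.003]
force: [-3.1, -4.0, 4.7]
opening: 0.0128
grasp_force: 29.6
7 -0.0015 -0.0238
14 -0.0043 -0.0234
21 -0.0072 -0.0227
28 -0.0099 -0.0217
35 -0.0124 -0.0203
42 -0.0148 -0.0186
49 -0.017 -0.0167
56 -0.0189 -0.0145
63 -0.0205 -0.0121
70 -0.0218 -0.0095
77 -0.0228 -0.0068
84 -0.0235 -0.0039
91 -0.0238 -0.001
98 -0.0237 0.0019
105 -0.0233 0.0047
```

```bash
python3 -m jog '[0,0,-0.0015,-0.024,0,0,0,0,0,-0.0043,-0.0234,0,0,0,0,0,-0.0072,-0.0227,0,0,0,0,0,-0.01,-0.0217,0,0,0,0,0,-0.0124,-0.0203,0,0,0,0,0,-0.0148,-0.0186,0,0,0,0,0,-0.017,-0.0167,0,0,0,0,0,-0.019,-0.0145,0,0,0]'
python3 -m jog '[0,0,-0.0205,-0.012,0,0,0,0,0,-0.022,-0.0095,0,0,0,0,0,-0.023,-0.0068,0,0,0,0,0,-0.0235,-0.004,0,0,0,0,0,-0.024,-0.001,0,0,0,0,0,-0.024,0.002,0,0,0,0,0,-0.012,0.002,0,0,0,0,0,0,0,0,0,0]'
python3 - <<'E'
from h import *
s=env.sense(); print(s['joints'],s['ee_pos'],s['ee_rot'],s['force'])
d=np.array(s['ee_pos'])[:2]-[.5031,-.2639]; print(d@[-.370,-.929], d@[.929,-.370])
E
```

```text
clock: 6.55
ee_pos: [0.5096, -0.2444, 0.2375]
ee_rot: [0.591, 3.081, 0.01]
force: [1.1, 7.0, 4.6]
opening: 0.0129
grasp_force: 29.4
clock: 7.35
ee_pos: [0.4506, -0.3879, 0.2655]
ee_rot: [0.602, 3.081, -0.003]
force: [-4.9, 1.7, 12.2]
opening: 0.0129
grasp_force: 32.9
[-0.09805355  0.26512003  0.91740361  1.60732914 -0.21338778  1.37248669
  2.02929396] [ 0.450629   -0.38792563  0.26547729] [ 6.01769147e-01  3.08148376e+00 -2.92653454e-03] [-4.85356793  1.72944189 12.22225189]
0.1346340840299012 -0.002856072222895299
```

```bash
cat >> h.py <<'E'
RX=np.array([-.370,-.929,0]);RY=np.array([.929,-.370,0]);O=np.array([.5031,-.2639,0])
def Rt(xaz,tilt=0):
    "tool down with tool x at azimuth xaz (deg), then turned by tilt (deg) about tool y"
    a=np.radians(xaz);x=np.array([np.cos(a),np.sin(a),0]);z=np.array([0,0,-1.]);B=np.c_[x,np.cross(z,x),z]
    return B@Ro.from_euler('y',tilt,degrees=True).as_matrix()
def plan(ps,Rs,pose=None):
    "for successive targets: shift in tool axes (before turning) and turn; grasp point positions"
    s=env.sense(); p,R=(np.array(s['ee_pos']),Ro.from_rotvec(s['ee_rot']).as_matrix()) if pose is None else pose
    for q,Q in zip(ps,Rs):
        q=np.array(q)-.003*Q[:,2]
        print('shift',(R.T@(q-p)).round(4),'turn',Ro.from_matrix(R.T@Q).as_rotvec().round(3)); p,R=q,Q
E
python3 -m jog '[0.04,0,0,0,0,0,0,0.04,0,0,0,0,0,0,0.04,0,0,-0.03,0,0,0,0.04,0,0,-0.04,0,0,0,0.04,0,0,-0.03,0,0,0,0.06,0,0,0,0,0,-0.1,0.06,0,0,0,0,0,-0.1,0.06,0,0,0,0,0,-0.1]'
python3 - <<'E'
from h import *
plan([(.42,-.03,.28)],[Rt(176)]);
s=env.sense(); print(s['joints'],s['ee_pos'],s['ee_rot'])
E
```

```text
clock: 8.15
ee_pos: [0.4529, -0.3842, 0.3635]
ee_rot: [0.119, 3.139, 0.0]
force: [-0.3, -0.8, -0.5]
opening: 0.06
grasp_force: 0.0
shift [0.0596 0.3507 0.0806] turn [ 0.     0.001 -0.006]
[-0.07420221  0.22193579  0.88661072  1.44141715 -0.17200775  1.55852893
  2.29754733] [ 0.45286843 -0.38421714  0.36349469] [1.18655213e-01 3.13883408e+00 4.83096416e-04]
```

```bash
python3 -m jog '[0.06,0.007,0.044,0,0,0,0,0.06,0.007,0.044,0,0,0,0,0.06,0.007,0.044,0,0,0,0,0.06,0.007,0.044,0,0,0,0,0.06,0.007,0.044,0.01,0,0,0,0.06,0.007,0.044,0.01,0,0,0,0.06,0.007,0.044,0.01,0,0,0,0.06,0.01,0.044,0.01,0,0,0]'
for i in 1 2; do python3 -m jog '[0.06,0,0,0,0,0,0.149,0.06,0,0,0,0,0,0.149,0.06,0,0,0,0,0,0.149,0.06,0,0,0,0,0,0.149,0.06,0,0,0,0,0,0.149,0.06,0,0,0,0,0,0.149,0.06,0,0,0,0,0,0.149,0.06,0,0,0,0,0,0.149]'; done
python3 -m jog '[0.06,0,0,0,0,0,0.149,0.06,0,0,0,0,0,0.149,0.06,0,0,0,0,0,0.149,0.06,0,0,0,0,0,0.149,0.06,0,0,0,0,0,0.149,0.06,0,0,0,0,0,0.01]'
python3 - <<'E'
from h import *
f,K,R,t=cam('top'); g=lambda u:at_z(u,K,R,t,.12).round(4)
save(f,'top2.png')
for d in env.cut_out('top','tube0'): print(d['confidence'],d['uv'],g(d['uv']),d['region'].sum())
plan([(.42,-.03,.28),(.42,-.03,.28)],[Rt(-4),Rt(-4,60)]);
s=env.sense(); print(s['joints'],s['ee_pos'],s['ee_rot'])
E
```

```text
clock: 8.95
ee_pos: [0.4214, -0.0269, 0.3232]
ee_rot: [0.125, 3.138, 0.001]
force: [0.5, 0.2, -0.4]
opening: 0.0596
grasp_force: 0.0
clock: 9.75
ee_pos: [0.4218, -0.0287, 0.3234]
ee_rot: [1.874, 2.522, 0.0]
force: [0.2, -0.2, -0.2]
opening: 0.06
grasp_force: 0.0
clock: 10.55
ee_pos: [0.4218, -0.0287, 0.3234]
ee_rot: [2.966, 1.035, 0.0]
force: [-0.2, -0.5, -0.9]
opening: 0.0601
grasp_force: 0.0
clock: 11.15
ee_pos: [0.4218, -0.0289, 0.3234]
ee_rot: [3.139, -0.123, 0.0]
force: [-0.4, 0.6, 0.3]
opening: 0.0597
grasp_force: 0.0
0.62 [261.7, 137.9] [0.6646 0.0808 0.12  ] 1054
0.44 [265.0, 198.7] [0.4561 0.0709 0.12  ] 95
0.43 [427.9, 197.4] [ 0.4589 -0.4678  0.12  ] 255
0.2 [330.2, 122.0] [ 0.7202 -0.1544  0.12  ] 203
shift [-0.0017  0.001   0.0404] turn [ 0.    -0.    -0.005]
shift [-0.0026  0.      0.0015] turn [ 0.     1.047 -0.   ]
[-0.14405973 -0.19901522  0.1282573   1.85892141  0.02540468  1.48010351
 -1.66645845] [ 0.42180756 -0.02913367  0.32341036] [ 3.13937189e+00 -1.17866743e-01  3.17996470e-05]
```

View pics/top2.png

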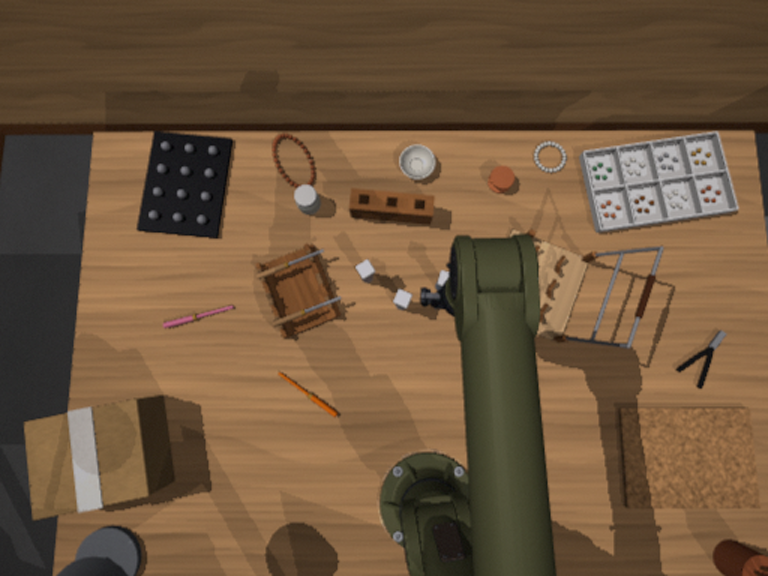

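The frame leans back at the right (640,300), and the tubes are unmoved. Tilting.

```bash
python3 -m jog '[0.06,0,0,0,0,0.149,0,0.06,0,0,0,0,0.149,0,0.06,0,0,0,0,0.149,0,0.06,0,0,0,0,0.149,0,0.06,0,0,0,0,0.149,0,0.06,0,0,0,0,0.149,0,0.06,0,0,0,0,0.149,0,0.06,0,0,0,0,0,0]'
python3 - <<'E'
from h import *
f,K,R,t=cam('wrist'); save(f,'w4.png',1)
s=env.sense(); print(np.round(s['joints'],3),s['ee_pos'],s['ee_rot'])
plan([(.41,-.028,.102),(.4985,-.034,.052)],[Rt(-4,60)]*2)
for d in env.cut_out('wrist','tube0'):
  if d['confidence']>.3:
    u=np.argwhere(d['region'])[:,::-1]; print(d['confidence'],d['uv'],len(u),u.min(0),u.max(0))
for n,p in dict(R=(.498,-.034),M=(.457,.063),L=(.521,.145)).items(): print(n,proj((*p,.12),K,R,t).round(),proj((*p,0),K,R,t).round())
E
```

```text
clock: 12.05
ee_pos: [0.4673, -0.0266, 0.2563]
ee_rot: [3.097, -0.125, 0.504]
force: [-0.8, 0.5, -0.9]
opening: 0.0598
grasp_force: 0.0
[ 3.600e-02 -3.000e-01 -4.100e-02  2.103e+00  2.000e-03  1.015e+00
 -1.655e+00] [ 0.46791046 -0.02551329  0.25761571] [-3.09761712  0.12213941 -0.50537524]
shift [-0.1059  0.009   0.127 ] turn [-0.006  0.724 -0.014]
shift [ 0.0011 -0.0002  0.1018] turn [0. 0. 0.]
0.96 [168.3, 247.5] 1492 [141 229] [204 276]
0.84 [80.9, 188.8] 2785 [ 39 168] [132 216]
0.67 [269.3, 199.7] 1517 [249 180] [293 224]
R [268. 206.] [266. 202.]
M [160. 261.] [191. 241.]
L [ 60. 195.] [121. 195.]
```

View pics/w4.png

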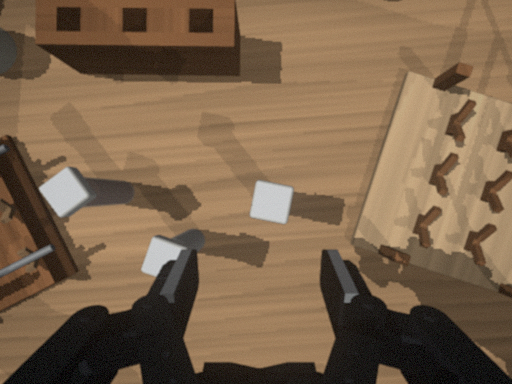

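The tilted view is blocked because q2 is at its limit. Tube R's cap is at (270,202), tube M's at (172,255), and tube L's at (65,192). I'll fit a kinematic model from the logged poses and plan with it.

```bash
cat > kin.py <<'E'
import numpy as np, itertools
from scipy.optimize import least_squares
from scipy.spatial.transform import Rotation as Ro
D=[([-1.226,.321,-.07,1.45,.023,1.371,-.057],[.211,.615,.253],[.517,3.099,0]),
([-.79941843,.12201313,.19204931,1.34009077,-.02422761,1.68227411,.63059279],[.47438684,.31377592,.4329179],[-.513925,-3.098242,-.0003]),
([-.42828,-.18932,.76155957,1.58355087,.13053242,1.69524614,1.58294403],[.40277539,-.23085241,.43309085],[-.513428,-3.099016,-.0012]),
([-.4161331,.24841427,.77315487,1.80273202,-.18873012,1.1642014,1.60806817],[.5397491,-.16859971,.16464043],[.5919,3.0836,.0006]),
([-.09805355,.26512003,.91740361,1.60732914,-.21338778,1.37248669,2.02929396],[.450629,-.38792563,.26547729],[.60177,3.08148,-.0029]),
([-.07420221,.22193579,.88661072,1.44141715,-.17200775,1.55852893,2.29754733],[.45286843,-.38421714,.36349469],[.118655,3.138834,.0005]),
([-.14405973,-.19901522,.1282573,1.85892141,.02540468,1.48010351,-1.66645845],[.42180756,-.02913367,.32341036],[3.139372,-.117867,0]),
([.036,-.3,-.041,2.103,.002,1.015,-1.655],[.46791046,-.02551329,.25761571],[-3.097617,.122139,-.505375])]
LO=np.array([-2.86,-.3,-1.38,.06,-1.56,.09,-2.69]);HI=np.array([2.86,2.09,1.24,2.45,4.7,2.05,2.69])
def rz(a):c,s=np.cos(a),np.sin(a);return np.array([[c,-s,0],[s,c,0],[0,0,1]])
def ry(a):c,s=np.cos(a),np.sin(a);return np.array([[c,0,s],[0,1,0],[-s,0,c]])
S=(-1,-1,-1,-1)
def fk(q,k,S=S):
    h,L1,e1,L2,e2,w,L3=k
    R=rz(S[0]*q[0])@ry(q[1]);p=np.array([0,0,h])
    R=R@rz(S[1]*q[2]);p=p+R@[e1,0,L1]
    R=R@ry(q[3]);p=p+R@[e2,0,0]
    R=R@rz(S[2]*q[4]);p=p+R@[0,0,L2]
    R=R@ry(q[5]);p=p+R@[w,0,L3]
    return p,R@rz(S[3]*q[6]+np.pi/2)
def err(k,S):
    o=[]
    for q,p,r in D:
        a,R=fk(q,k,S);o+=[a-p,.1*(Ro.from_matrix(R).inv()*Ro.from_rotvec(r)).as_rotvec()]
    return np.concatenate(o)
def fit():
    best=None
    for S in itertools.product((1,-1),repeat=4):
        r=least_squares(err,[.35,.4,0.02,.4,-.02,.08,.2],args=(S,))
        if best is None or r.cost<best[0].cost: best=(r,S)
    return best
if __name__=='__main__':
    r,S=fit();print(S,r.x.round(4),r.cost);print(np.abs(r.fun).reshape(-1,6).max(1).round(4))
E
python3 kin.py
```

```text
(-1, -1, -1, -1) [ 0.2415  0.4499 -0.0022  0.5135  0.0116 -0.0115  0.3011] 0.002274240740738894
[0.025  0.0244 0.0236 0.0185 0.0153 0.0145 0.0274 0.0267]
```

```bash
sed -i 's/h,L1,e1,L2,e2,w,L3=k/h,L1,e1,L2,e2,w,L3,c1,c7,y1,y2,y3=k/; s/rz(S\[0\]\*q\[0\])/rz(S[0]*q[0]+c1)/; s/+np.pi\/2)/+c7)/; s/\[e1,0,L1\]/[e1,y1,L1]/; s/\[e2,0,0\]/[e2,y2,0]/; s/\[w,0,L3\]/[w,y3,L3]/; s/.08,.2\],args/.08,.2,0,1.5,0,0,0],args/' kin.py; python3 kin.py
```

```text
(-1, -1, -1, -1) [ 2.1810e-01  4.6720e-01  6.3000e-03  5.1470e-01 -6.3000e-03  1.4000e-03
  3.1220e-01 -1.0700e-02  1.5602e+00 -4.4133e+00  4.3897e+00  5.2000e-03] 0.00011095799516117624
[0.0078 0.003  0.006  0.0017 0.0048 0.0054 0.0047 0.0035]
```

```bash
cat > ik.py <<'E'
from kin import *
from h import Rt,RX,RY,O
D2=D
k=least_squares(lambda k:np.r_[err(k,S),1e-2*k[[2,4,5,9,10,11]]],[.22,.46,0,.51,0,0,.31,0,1.57,0,0,0]).x
def ik(p,R,q0):
    best=None
    rng=np.random.default_rng(0)
    for i in range(6):
        qs=np.clip(np.array(q0)+ (rng.normal(0,.4,7) if i else 0),LO+.02,HI-.02)
        def f(q):
            a,Q=fk(q,k);return np.r_[a-p,.3*(Ro.from_matrix(Q).inv()*Ro.from_matrix(R)).as_rotvec(),.002*(q-np.array(q0))]
        r=least_squares(f,qs,bounds=(LO,HI),max_nfev=200)
        if best is None or r.cost<best.cost: best=r
    return best.x,np.abs(best.fun[:6]).max()
if __name__=='__main__':
    print(k.round(4),np.abs(err(k,S)).reshape(-1,6).max(1).round(4))
    q0=[.04,.3,0,1.9,0,1.0,0]
    for n,c in dict(R=(.498,-.034,.052),M=(.457,.063,.052),L=(.521,.145,.052)).items():
        for az in (68,85,100):
            for a in (45,60,70):
                q,e=ik(np.array(c),Rt(az,a),q0); print(n,az,a,q.round(2),round(e,4))
    for i in (-1,0,1):
        for a in (-45,-30,-20):
            q,e=ik(O+RY*.062*i+[0,0,.046],Rt(68.3,a),q0); print('C',i,a,q.round(2),round(e,4))
E
python3 ik.py
```

```text
[ 2.1810e-01  4.6720e-01  6.3000e-03  5.1470e-01 -6.3000e-03  1.4000e-03
  3.1220e-01 -1.0700e-02  1.5602e+00 -1.1800e-02 -1.1800e-02  5.2000e-03] [0.0078 0.003  0.006  0.0017 0.0048 0.0054 0.0047 0.0035]
R 68 45 [ 0.46  0.3   0.01  2.15 -0.95  1.05  0.74] 0.0
R 68 60 [ 0.62  0.44 -0.06  2.14 -1.11  1.21  0.96] 0.0
R 68 70 [ 0.72  0.56 -0.12  2.12 -1.16  1.32  1.07] 0.0
R 85 45 [ 0.51  0.4  -0.08  2.   -0.76  1.19  0.8 ] 0.0
R 85 60 [ 0.66  0.55 -0.16  1.96 -0.86  1.34  0.94] 0.0
R 85 70 [ 0.75  0.66 -0.23  1.92 -0.89  1.43  0.99] 0.0
R 100 45 [ 0.52  0.48 -0.15  1.87 -0.6   1.31  0.86] 0.0
R 100 60 [ 0.65  0.64 -0.23  1.8  -0.67  1.47  0.93] 0.0
R 100 70 [ 0.72  0.75 -0.29  1.76 -0.7   1.56  0.96] 0.0
M 68 45 [ 0.28  0.17  0.02  2.33 -1.08  0.93  0.72] 0.0
M 68 60 [ 0.44  0.33 -0.02  2.34 -1.27  1.13  1.02] 0.0
M 68 70 [ 0.56  0.46 -0.08  2.32 -1.33  1.25  1.17] 0.0
M 85 45 [ 0.35  0.28 -0.07  2.18 -0.87  1.09  0.79] 0.0
M 85 60 [ 0.52  0.43 -0.14  2.16 -0.99  1.24  0.98] 0.0
M 85 70 [ 0.63  0.56 -0.21  2.13 -1.03  1.33  1.07] 0.0
M 100 45 [ 0.39  0.37 -0.15  2.06 -0.7   1.2   0.84]
[... 432 characters left out ...]
-1.14  1.2   0.99] 0.0
L 100 45 [ 0.32  0.45 -0.27  1.95 -0.73  1.11  0.68] 0.0
L 100 60 [ 0.46  0.59 -0.35  1.91 -0.83  1.24  0.83] 0.0
L 100 70 [ 0.55  0.71 -0.41  1.88 -0.87  1.32  0.89] 0.0
C -1 -45 [-0.21  0.41  0.26  2.02  0.71  1.14 -0.78] 0.0
C -1 -30 [-0.05  0.29  0.21  2.04  0.54  1.01 -0.56] 0.0
C -1 -20 [ 0.05  0.24  0.2   2.05  0.38  0.94 -0.37] 0.0
C 0 -45 [-0.22  0.51  0.33  1.87  0.66  1.13 -0.69] 0.0
C 0 -30 [-0.07  0.4   0.27  1.9   0.49  1.02 -0.49] 0.0
C 0 -20 [ 0.05  0.35  0.23  1.9   0.33  0.96 -0.31] 0.0
C 1 -45 [-0.21  0.62  0.37  1.72  0.61  1.14 -0.6 ] 0.0
C 1 -30 [-0.06  0.51  0.3   1.74  0.43  1.04 -0.41] 0.0
C 1 -20 [ 0.06  0.47  0.25  1.74  0.28  0.99 -0.25] 0.0
```

```bash
python3 -m jog '[0.065,0,0,-0.03,0,-0.11,0,0.065,0,0,-0.03,0,-0.11,0,0.065,0,0,-0.03,0,-0.103,0,0.065,0,0,0,0,0,-0.146,0.065,0,0,0,0,0,-0.146,0.065,0,0,0,0,0,-0.146,0.065,0,0,0,0,0,-0.146,0.065,0,0,0,0,0,-0.146]'
python3 -m jog '[0.065,0,0,0,0,0,-0.146,0.065,0,0,0,0,0,-0.146,0.065,0,0,0,0,0,-0.146,0.065,0,0,0,0,0,-0.146,0.065,0,0,0,0,0,-0.146,0.065,0,0,0,0,0,-0.146,0.065,0,0,0,0,0,-0.146,0.065,0,0,0,0,0,-0.146]'
python3 -m jog '[0.065,0,0,0,0,0.142,0,0.065,0,0,0,0,0.142,0,0.065,0,0,0,0,0.142,0,0.065,0,0,0,0,0.142,0,0.065,0,0,0,0,0.142,0,0.065,0,0,0,0,0.142,0,0.065,0,0,0,0,0.142,0,0.065,0,0,0,0,0.142,0]'
python3 - <<'E'
from h import *
f,K,R,t=cam('wrist'); save(f,'w5.png',1)
s=env.sense(); print(np.round(s['joints'],3),s['ee_pos'],s['ee_rot'])
plan([(.498,-.034,.18),(.498,-.034,.052)],[Rt(105,65)]*2)
for d in env.cut_out('wrist','tube0'):
  if d['confidence']>.3:
    u=np.argwhere(d['region'])[:,::-1]; print(d['confidence'],d['uv'],len(u),u.min(0),u.max(0))
for n,p in dict(R=(.498,-.034),M=(.457,.063),L=(.521,.145)).items(): print(n,proj((*p,.12),K,R,t).round(),proj((*p,0),K,R,t).round())
E
```

```text
clock: 12.95
ee_pos: [0.4502, -0.0235, 0.3472]
ee_rot: [-2.959, -1.017, -0.014]
force: [-0.9, 0.4, 0.2]
opening: 0.065
grasp_force: 0.0
clock: 13.75
ee_pos: [0.4501, -0.0235, 0.3472]
ee_rot: [-1.912, -2.486, -0.022]
force: [-0.3, -0.5, -0.4]
opening: 0.0651
grasp_force: 0.0
clock: 14.55
ee_pos: [0.4511, -0.0247, 0.347]
ee_rot: [-1.279, -1.661, -0.843]
force: [-40.6, 8.1, 37.9]
opening: 0.0647
grasp_force: 0.0
[ 0.21   0.343  0.368  1.682 -0.874  2.049  0.839] [ 0.45183887 -0.02584273  0.34092818] [-1.28638881 -1.64931997 -0.84196369]
shift [-0.155   0.0423  0.0447] turn [ 0.018 -0.02  -0.004]
shift [-0.116   0.      0.0541] turn [0. 0. 0.]
0.89 [332.8, 322.5] 379 [320 301] [338 335]
0.7 [276.7, 337.5] 1298 [260 315] [299 365]
0.49 [480.9, 321.3] 1889 [446 298] [506 367]
R [303. 447.] [292. 468.]
M [280. 329.] [275. 369.]
L [343. 280.] [328. 324.]
```

View pics/w5.png

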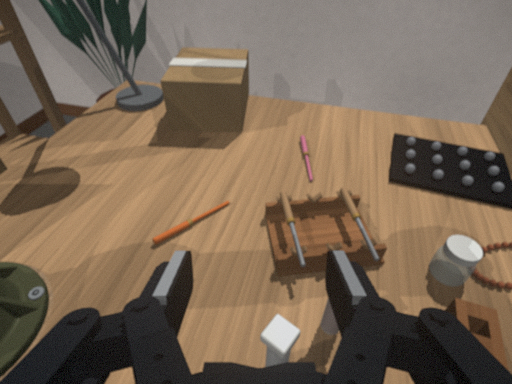

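Tube M's cap is at (281,333) and tube L's body is behind the right finger at (332,322). R is below the view. The force reading needs a check, since q6 sits at its limit.

```bash
python3 - <<'E'
from h import *
s=env.sense(); print(np.round(s['force'],1),np.round(s['joint_torque'],1),np.round(s['joints'],3),s['clock'])
f,K,R,t=cam('side'); save(f,'side2.png')
s=env.sense(); print(np.round(s['force'],1))
E
```

```text
[ 0.2 -1.  -0.6] [  0.8 -43.1   3.  -26.5  -3.2   3.3   0.3] [ 0.208  0.339  0.368  1.682 -0.87   2.05   0.836] 14.65
[0.1 0.8 1. ]
```

View pics/side2.png

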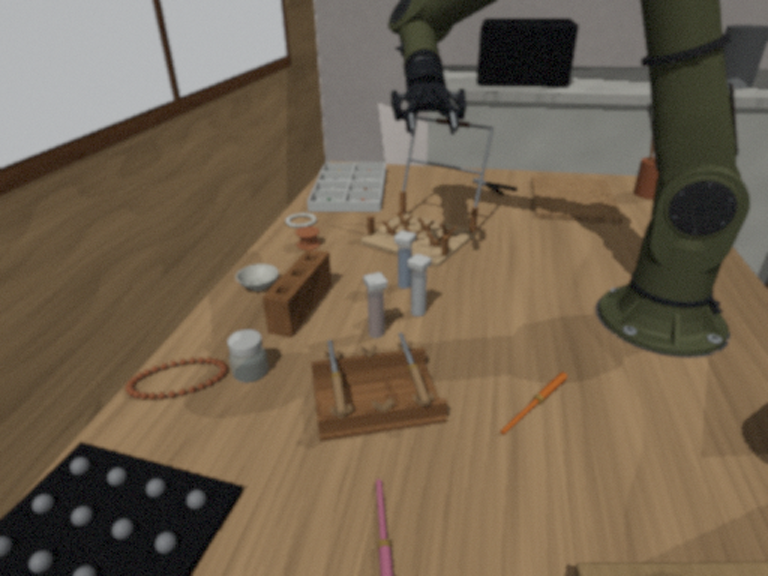

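```bash
python3 -m jog '[0.07,-0.026,0.007,0.0075,0,0,0,0.07,-0.026,0.007,0.0075,0,0,0,0.07,-0.026,0.007,0.0075,0,0,0,0.07,-0.026,0.007,0.0075,0,0,0,0.07,-0.026,0.007,0.0075,0,0,0,0.07,-0.025,0.007,0.0075,0,0,0,0.07,0,0,0,0,0,0,0.07,0,0,0,0,0,0]'
python3 - <<'E'
from h import *
f,K,R,t=cam('wrist'); save(f,'w6.png',1)
s=env.sense(); print(np.round(s['joints'],3),s['ee_pos'],s['ee_rot'])
plan([(.5,-.034,.18),(.5,-.034,.052)],[Rt(105,65)]*2)
for n,p in dict(R=(.5,-.034),M=(.457,.063)).items(): print(n,proj((*p,.12),K,R,t).round(),proj((*p,0.052),K,R,t).round(),proj((*p,0),K,R,t).round())
E
```

```text
clock: 15.5
ee_pos: [0.4974, -0.0354, 0.1887]
ee_rot: [-1.281, -1.664, -0.838]
force: [-0.5, 0.4, -0.1]
opening: 0.0704
grasp_force: 0.0
[ 0.229  0.6    0.338  1.658 -0.875  1.899  1.032] [ 0.4974527  -0.03584002  0.18901823] [-1.28203624 -1.66401813 -0.83867122]
shift [-0.0077  0.0029  0.0018] turn [ 0.013 -0.011  0.005]
shift [-0.116   0.      0.0541] turn [0. 0. 0.]
R [260. 347.] [259. 385.] [258. 405.]
M [239. 216.] [241. 264.] [242. 292.]
```

View pics/w6.png

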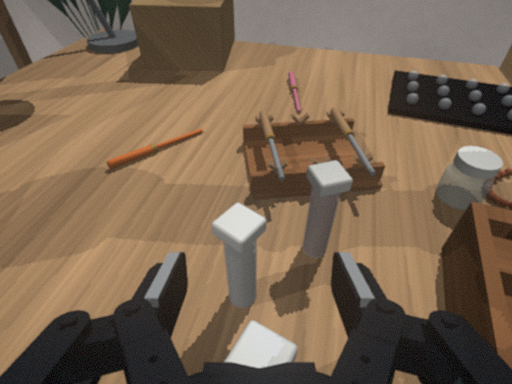

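R's cap top is at (262,345), matching the prediction (260,347), and it is centred between the fingers. M's cap is at (240,225). Descending and gripping.

```bash
python3 -m jog '[0.07,-0.0205,0.0005,0.0093,0.002,-0.002,0.001,0.07,-0.0205,0.0005,0.0093,0.002,-0.002,0.001,0.07,-0.0205,0.0005,0.0093,0.002,-0.002,0.001,0.07,-0.0205,0.0005,0.0093,0.002,-0.002,0.001,0.07,-0.0205,0.0005,0.0093,0.002,-0.002,0.001,0.07,-0.0205,0.0005,0.0093,0.002,-0.002,0.001,0.07,0,0,0,0,0,0,0.07,0,0,0,0,0,0]' 40
python3 -m jog '[0.02,0,0,0,0,0,0,0.02,0,0,0,0,0,0,0.02,0,0,0,0,0,0,0.02,0,0,0,0,0,0,0.02,0,0,0,0,0,0]'
python3 - <<'E'
from h import *
s=env.sense(); print(np.round(s['joints'],3),s['ee_pos'],s['ee_rot'])
plan([(.5,-.034,.052)],[Rt(105,65)])
from ik import *
# alternative: path for place
E
```

```text
clock: 16.35
ee_pos: [0.5008, -0.036, 0.0534]
ee_rot: [-1.287, -1.668, -0.819]
force: [-0.6, -0.3, -0.4]
opening: 0.0702
grasp_force: 0.0
clock: 16.85
ee_pos: [0.5006, -0.036, 0.0526]
ee_rot: [-1.288, -1.667, -0.819]
force: [1.3, -1.5, 5.7]
opening: 0.0291
grasp_force: 39.1
[ 0.244  0.807  0.312  1.652 -0.882  1.764  1.174] [ 0.50060161 -0.0360142   0.05258921] [-1.28753006 -1.66680912 -0.81913505]
shift [ 0.0004 -0.0001 -0.0008] turn [ 0.003 -0.002 -0.004]
```

```bash
python3 -m jog '[0.02,0.027,0,-0.0127,0,0,0,0.02,0.027,0,-0.0127,0,0,0,0.02,0.027,0,-0.0127,0,0,0,0.02,0.027,0,-0.0127,0,0,0,0.02,0.027,0,-0.0127,0,0,0,0.02,0,0,0,0,-0.142,0,0.02,0,0,0,0,-0.142,0,0.02,0,0,0,0,-0.142,0]'
python3 -m jog '[0.02,0,0,0,0,-0.142,0,0.02,0,0,0,0,-0.142,0,0.02,0,0,0,0,-0.142,0,0.02,0,0,0,0,-0.142,0,0.02,0,0,0,0,-0.142,0,0.02,0,0,0,0,0,0.128,0.02,0,0,0,0,0,0.128,0.02,0,0,0,0,0,0.128]'
python3 -m jog '[0.02,0,0,0,0,0,0.128,0.02,0,0,0,0,0,0.128,0.02,0,0,0,0,-0.145,0,0.02,0,0,0,0,-0.145,0,0.02,0,0,0,0,-0.145,0,0.02,0,0,0,0,0,0,0.02,0,0,0,0,0,0]'
python3 - <<'E'
from h import *
s=env.sense(); print(np.round(s['joints'],3),s['ee_pos'],s['ee_rot'],s['opening'])
C=[O+RY*.062*i+[0,0,.046] for i in(-1,0,1)]
Q=Rt(68.3,-25)
plan([C[2]+[0,0,.12],C[2]+[0,0,.004]],[Q,Q])
E
```

```text
clock: 17.65
ee_pos: [0.5012, -0.0376, 0.2004]
ee_rot: [-1.545, -1.998, -0.563]
force: [0.5, 1.3, -0.0]
opening: 0.0292
grasp_force: 39.4
clock: 18.45
ee_pos: [0.5004, -0.0359, 0.2003]
ee_rot: [-2.361, -2.07, 0.007]
force: [0.8, -0.8, -1.3]
opening: 0.0285
grasp_force: 39.4
clock: 19.15
ee_pos: [0.5006, -0.0362, 0.1998]
ee_rot: [2.363, 1.599, -0.528]
force: [0.0, 0.2, -0.1]
opening: 0.0286
grasp_force: 39.6
[-0.454  0.196  0.265  1.789  0.315  1.419 -0.657] [ 0.50061906 -0.03615527  0.19979356] [ 2.3630961   1.59945901 -0.52824178] 0.02859548235560766
shift [-0.1765  0.1493  0.1159] turn [-0.005  0.    -0.001]
shift [0.049  0.     0.1051] turn [0. 0. 0.]
```

```bash
python3 -m jog '[0.02,-0.0294,0.0249,0.0193,0,0,0,0.02,-0.0294,0.0249,0.0193,0,0,0,0.02,-0.0294,0.0249,0.0193,0,0,0,0.02,-0.0294,0.0249,0.0193,0,0,0,0.02,-0.0294,0.0249,0.0193,0,0,0,0.02,-0.0294,0.0249,0.0193,0,0,0,0.02,0,0,0,0,0,0,0.02,0,0,0,0,0,0]'
python3 - <<'E'
from h import *
s=env.sense(); print(np.round(s['joints'],3),s['ee_pos'],s['ee_rot'],s['opening'])
C=[O+RY*.062*i+[0,0,.046] for i in(-1,0,1)]
Q=Rt(68.3,-25)
plan([C[2]+[0,0,.003]],[Q])
f,K,R,t=cam('side'); cv2.imwrite('pics/side3.png',cv2.resize(f[100:240,180:380,::-1],None,fx=4,fy=4,interpolation=cv2.INTER_CUBIC))
E
```

```text
clock: 19.95
ee_pos: [0.5592, -0.2895, 0.1708]
ee_rot: [2.37, 1.589, -0.527]
force: [-0.4, -0.7, -0.4]
opening: 0.0287
grasp_force: 39.7
[-0.13   0.38   0.424  1.645  0.299  1.218 -0.233] [ 0.55922083 -0.28954248  0.17084614] [ 2.3695054   1.58878839 -0.52709203] 0.02874331203515258
shift [0.0543 0.0005 0.1061] turn [-0.006  0.    -0.009]
```

View pics/side3.png

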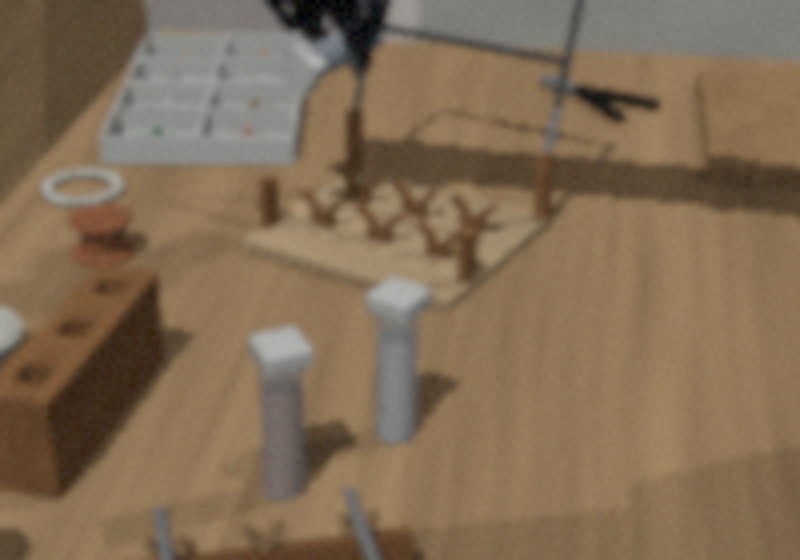

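The tube is horizontal in the gripper at (335,50), above the far cradle. Lowering.

```bash
python3 -m jog '[0.02,0.0136,0,0.0265,0,0,-0.002,0.02,0.0136,0,0.0265,0,0,-0.002,0.02,0.0136,0,0.0265,0,0,-0.002,0.02,0.0096,0,0.018,0,0,-0.002,0.02,0.0039,0.0005,0.0085,0,0,0,0.02,0,0,0,0,0,0]'
python3 -m jog '[0.045,0,0,0,0,0,0,0.045,0,0,0,0,0,0,0.045,0,0,0,0,0,0]'
python3 - <<'E'
from h import *
s=env.sense(); print(s['ee_pos'],s['ee_rot'],s['opening'],s['force'])
C=[O+RY*.062*i+[0,0,.046] for i in(-1,0,1)]
plan([C[2]+[0,0,.003]],[Rt(68.3,-25)])
E
```

```text
clock: 20.6
ee_pos: [0.5624, -0.2808, 0.0503]
ee_rot: [2.358, 1.609, -0.53]
force: [-0.2, 0.4, -0.6]
opening: 0.0286
grasp_force: 39.7
clock: 20.9
ee_pos: [0.5638, -0.2822, 0.0525]
ee_rot: [2.357, 1.606, -0.527]
force: [0.2, -0.2, 0.7]
opening: 0.0448
grasp_force: 0.0
[ 0.56384979 -0.28223948  0.05253249] [ 2.3571235   1.60556838 -0.5265832 ] 0.04484457285353476 [ 0.23976052 -0.15647384  0.69928553]
shift [-0.0034 -0.0012  0.0025] turn [-0.002  0.001  0.004]
```

```bash
python3 -m jog '[0.045,0,0,-0.03,0,0,0,0.045,0,0,-0.04,0,0,0,0.045,0,0,-0.04,0,0,0,0.06,0,0,-0.04,0,0.145,0,0.07,0,0,0,0,0.145,0,0.07,0,0,0,0,0.145,0,0.07,0,0,0,0,0,-0.128,0.07,0,0,0,0,0,-0.128]'
python3 - <<'E'
from h import *
s=env.sense(); print(np.round(s['joints'],3),s['ee_pos'])
f,K,R,t=cam('wrist'); 
C=[O+RY*.062*i+[0,0,.046] for i in(-1,0,1)]
d=env.cut_out('wrist','tube0')
for x in d: 
  if x['confidence']>.3: print(x['confidence'],x['uv'],at_z(x['uv'],K,R,t,.046),x['region'].sum())
print([proj(c,K,R,t).round() for c in C]); cv2.imwrite('pics/w7.png',f[:,:,::-1])
f,K,R,t=cam('top')
for x in env.cut_out('top','tube0'): 
  if x['confidence']>.3: print(x['confidence'],x['uv'],at_z(x['uv'],K,R,t,.046))
plan([(.457,.061,.2)],[Rt(105,0)])
E
```

```text
clock: 21.7
ee_pos: [0.5863, -0.2259, 0.1885]
ee_rot: [-2.348, -2.084, 0.006]
force: [-0.0, 0.6, -0.8]
opening: 0.0696
grasp_force: 0.0
[ 0.073  0.32   0.31   1.601 -0.099  1.241  0.281] [ 0.58634254 -0.22590417  0.18848334]
0.94 [241.5, 230.1] [ 0.56700413 -0.26206486  0.046     ] 4565
[array([103., 223.]), array([172., 239.]), array([238., 255.])]
0.68 [244.3, 179.0] [0.53577292 0.14249628 0.046     ]
0.43 [351.8, 167.8] [ 0.57518499 -0.24138865  0.046     ]
0.4 [265.6, 198.9] [0.46429455 0.06718658 0.046     ]
0.4 [331.5, 120.0] [ 0.75364341 -0.17546795  0.046     ]
shift [ 0.2661 -0.164  -0.0148] turn [-0.006 -0.    -0.384]
```

```bash
cat >> h.py <<'E'
def lying(camname='wrist',z=.05):
    f,K,R,t=cam(camname)
    for x in env.cut_out(camname,'tube0'):
        if x['confidence']<.3: continue
        u=np.argwhere(x['region'])[:,::-1]
        P=np.array([at_z(v,K,R,t,z) for v in u])-O; a,b=P@RX,P@RY
        W=f[u[:,1],u[:,0]].min(1)>150
        print(round(x['confidence'],2),'rx',np.percentile(a,[1,50,99]).round(3),'ry',np.percentile(b,[2,50,98]).round(3),'white rx',np.percentile(a[W],[2,98]).round(3) if W.sum()>30 else W.sum(), 'px',u.min(0),u.max(0))
E
python3 - <<'E'
from h import *
lying()
s=env.sense(); print(s['ee_pos'],s['clock'])
E
```

```text
0.78 rx [-0.079 -0.026  0.049] ry [0.045 0.062 0.079] white rx [-0.073 -0.057] px [213 177] [283 307]
[ 0.58723852 -0.22281309  0.18710012] 22.0
```

View pics/w7.png

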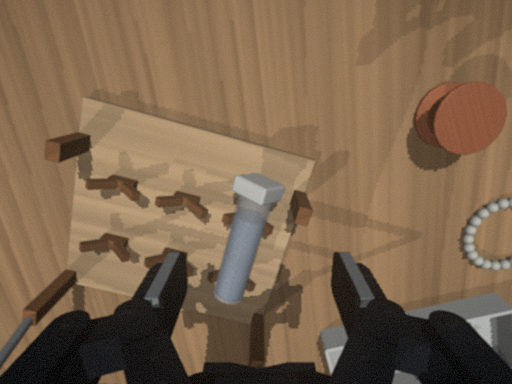

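Tube 1 lies in the far cradle, cap at (258,188) and foot at (230,295), a few mm off. That is well within tolerance. On to tube M.

```bash
python3 -m jog '[0.07,0.033,-0.0205,-0.002,0,0,0,0.07,0.033,-0.0205,-0.002,0,0,0,0.07,0.033,-0.0205,-0.002,0,0,0,0.07,0.033,-0.0205,-0.002,0,0,0,0.07,0.033,-0.0205,-0.002,0,0,0,0.07,0.033,-0.0205,-0.002,0,0,0,0.07,0.033,-0.0205,-0.002,0,0,0,0.07,0.033,-0.0205,-0.002,0,0,0]'
python3 -m jog '[0.07,0,0,0,0,0,-0.128,0.07,0,0,0,0,0,-0.128,0.07,0,0,0,0,0,-0.128,0.07,0,0,0,0,0.142,0,0.07,0,0,0,0,0.142,0,0.07,0,0,0,0,0.142,0,0.07,0,0,0,0,0.142,0,0.07,0,0,0,0,0.142,0]'
python3 -m jog '[0.07,0,0,0,0,0.142,0,0.07,0,0,0,0,0.142,0,0.07,0,0,0,0,0.142,0,0.07,0,0,0,0,0,0]'
cat >> h.py <<'E'
def caps():
    "white cap tops of standing tubes, from wrist view at z=.12"
    f,K,R,t=cam('wrist')
    for x in env.cut_out('wrist','tube0'):
        if x['confidence']<.3: continue
        u=np.argwhere(x['region'])[:,::-1]; m=f[u[:,1],u[:,0]].min(1)
        w=u[m>.8*np.percentile(m,98)]
        print(round(x['confidence'],2),x['uv'],'px',u.min(0),u.max(0),'cap',at_z(np.median(w,0),K,R,t,.12).round(4),at_z(np.median(w,0),K,R,t,.112).round(4),len(w))
    return K,R,t
E
python3 - <<'E'
from h import *
s=env.sense(); print(np.round(s['joints'],3),s['ee_pos'],s['ee_rot'])
K,R,t=caps(); print([proj((x,y,.12),K,R,t).round() for x,y in((.457,.061),(.521,.145))])
plan([(.457,.061,.17),(.457,.061,.052)],[Rt(105,65)]*2)
E
```

```text
clock: 22.8
ee_pos: [0.4551, 0.0602, 0.2041]
ee_rot: [-2.348, -2.081, 0.007]
force: [0.9, 0.3, 1.0]
opening: 0.0702
grasp_force: 0.0
clock: 23.6
ee_pos: [0.4568, 0.0583, 0.2049]
ee_rot: [-1.53, -1.993, -0.568]
force: [-0.4, 1.4, -1.6]
opening: 0.0703
grasp_force: 0.0
clock: 24.0
ee_pos: [0.455, 0.0571, 0.1992]
ee_rot: [-1.288, -1.656, -0.805]
force: [0.0, 0.3, -1.1]
opening: 0.0702
grasp_force: 0.0
[ 0.111  0.448  0.314  1.854 -0.9    1.789  0.963] [0.4549598  0.057064   0.19917119] [-1.2875778  -1.65640279 -0.80494815]
0.75 [383.8, 268.3] px [335 244] [405 343] cap [0.5262 0.1435 0.12  ] [0.5281 0.1497 0.112 ] 1123
0.72 [259.5, 347.8] px [228 319] [300 368] cap [0.4572 0.0618 0.12  ] [0.4564 0.0647 0.112 ] 1998
[array([263., 349.]), array([373., 260.])]
shift [-0.0291  0.002   0.0127] turn [-0.006 -0.001 -0.007]
shift [-0.1069  0.      0.0499] turn [0. 0. 0.]
```

```bash
python3 -m jog '[0.07,-0.0227,0.0003,0.0106,0,0,-0.001,0.07,-0.0227,0.0003,0.0106,0,0,-0.001,0.07,-0.0227,0.0003,0.0106,0,0,-0.001,0.07,-0.0227,0.0003,0.0106,0,0,-0.001,0.07,-0.0227,0.0003,0.0106,0,0,-0.001,0.07,-0.0227,0.0003,0.0106,0,0,-0.001,0.07,0,0,0,0,0,0,0.07,0,0,0,0,0,0]' 40
python3 -m jog '[0.02,0,0,0,0,0,0,0.02,0,0,0,0,0,0,0.02,0,0,0,0,0,0,0.02,0,0,0,0,0,0,0.02,0,0,0,0,0,0]'
python3 - <<'E'
from h import *
s=env.sense(); print(np.round(s['joints'],3),s['ee_pos'],s['ee_rot'])
plan([(.457,.061,.052)],[Rt(105,65)])
E
```

```text
clock: 24.9
ee_pos: [0.4577, 0.0601, 0.0555]
ee_rot: [-1.275, -1.675, -0.815]
force: [0.7, 0.4, 0.2]
opening: 0.0699
grasp_force: 0.0
clock: 25.4
ee_pos: [0.4573, 0.0593, 0.0546]
ee_rot: [-1.276, -1.671, -0.817]
force: [0.0, -1.8, 5.6]
opening: 0.0286
grasp_force: 39.2
[ 0.135  0.692  0.28   1.863 -0.933  1.64   1.181] [0.45733782 0.0593265  0.05461332] [-1.27614432 -1.67149035 -0.81724274]
shift [-0.0016  0.0001 -0.0004] turn [-0.004 -0.004  0.002]
```

```bash
python3 -m jog '[0.02,0.027,0,-0.0127,0,0,0,0.02,0.027,0,-0.0127,0,0,0,0.02,0.027,0,-0.0127,0,0,0,0.02,0.027,0,-0.0127,0,0,0,0.02,0.027,0,-0.0127,0,0,0,0.02,0,0,0,0,-0.142,0,0.02,0,0,0,0,-0.142,0,0.02,0,0,0,0,-0.142,0]'
python3 -m jog '[0.02,0,0,0,0,-0.142,0,0.02,0,0,0,0,-0.142,0,0.02,0,0,0,0,-0.142,0,0.02,0,0,0,0,-0.142,0,0.02,0,0,0,0,-0.142,0,0.02,0,0,0,0,0,0.128,0.02,0,0,0,0,0,0.128,0.02,0,0,0,0,0,0.128]'
python3 -m jog '[0.02,0,0,0,0,0,0.128,0.02,0,0,0,0,0,0.128,0.02,0,0,0,0,-0.145,0,0.02,0,0,0,0,-0.145,0,0.02,0,0,0,0,-0.145,0,0.02,0,0,0,0,0,0,0.02,0,0,0,0,0,0]'
python3 - <<'E'
from h import *
s=env.sense(); print(np.round(s['joints'],3),s['ee_pos'],s['opening'])
C=[O+RX*.003+RY*.062*i+[0,0,.046] for i in(-1,0,1)]
Q=Rt(68.3,-25)
plan([C[1]+[0,0,.12],C[1]+[0,0,.003]],[Q,Q])
E
```

```text
clock: 26.2
ee_pos: [0.4577, 0.0573, 0.2025]
ee_rot: [-1.534, -2.004, -0.564]
force: [-0.2, -0.1, -1.4]
opening: 0.029
grasp_force: 39.4
clock: 27.0
ee_pos: [0.4567, 0.0588, 0.2022]
ee_rot: [-2.351, -2.081, 0.002]
force: [-0.1, -0.7, -1.6]
opening: 0.0286
grasp_force: 39.4
clock: 27.7
ee_pos: [0.457, 0.0587, 0.2016]
ee_rot: [2.356, 1.611, -0.523]
force: [-0.2, -1.0, -1.0]
opening: 0.0288
grasp_force: 39.6
[-0.432  0.155  0.028  1.824  0.299  1.483 -0.85 ] [0.45696731 0.0586507  0.20164459] 0.028752896386197668
shift [-0.2454  0.1603  0.1494] turn [-0.    -0.002  0.008]
shift [0.0494 0.     0.106 ] turn [0. 0. 0.]
```

```bash
python3 -m jog '[0.02,-0.0307,0.02,0.0187,0,0,0.001,0.02,-0.0307,0.02,0.0187,0,0,0.001,0.02,-0.0307,0.02,0.0187,0,0,0.001,0.02,-0.0307,0.02,0.0187,0,0,0.001,0.02,-0.0307,0.02,0.0187,0,0,0.001,0.02,-0.0307,0.02,0.0187,0,0,0.001,0.02,-0.0307,0.02,0.0187,0,0,0.001,0.02,-0.0307,0.02,0.0187,0,0,0.001]'
python3 -m jog '[0.02,0,0,0,0,0,0,0.02,0,0,0,0,0,0]'
python3 - <<'E'
from h import *
s=env.sense(); print(np.round(s['joints'],3),s['ee_pos'],s['opening'])
C=[O+RX*.003+RY*.062*i+[0,0,.046] for i in(-1,0,1)]
Q=Rt(68.3,-25)
plan([C[1]+[0,0,.002]],[Q])
E
```

```text
clock: 28.5
ee_pos: [0.4996, -0.2696, 0.1713]
ee_rot: [2.365, 1.594, -0.515]
force: [0.5, 0.5, -0.8]
opening: 0.0289
grasp_force: 39.6
clock: 28.7
ee_pos: [0.4991, -0.2687, 0.1709]
ee_rot: [2.367, 1.591, -0.518]
force: [-0.0, 0.6, -0.8]
opening: 0.0292
grasp_force: 39.7
[-0.061  0.235  0.293  1.807  0.387  1.206 -0.317] [ 0.499131   -0.26871244  0.17094582] 0.029199516104637568
shift [0.0543 0.0015 0.1074] turn [-0.001 -0.003 -0.008]
```

```bash
python3 -m jog '[0.02,0.0136,0,0.0265,0,0,-0.002,0.02,0.0136,0,0.0265,0,0,-0.002,0.02,0.0136,0.0005,0.0265,0,0,-0.002,0.02,0.0096,0.0005,0.019,0,0,-0.002,0.02,0.0039,0.0005,0.0088,0,0,0,0.02,0,0,0,0,0,0,0.02,0,0,0,0,0,0]'
python3 - <<'E'
from h import *
C=[O+RX*.003+RY*.062*i+[0,0,.046] for i in(-1,0,1)]
plan([C[1]+[0,0,.002]],[Rt(68.3,-25)])
E
python3 -m jog '[0.045,0,0,0,0,0,0,0.045,0,0,0,0,0,0,0.045,0,0,0,0,0,0]'
python3 -m jog '[0.045,0,0,-0.03,0,0,0,0.045,0,0,-0.04,0,0,0,0.045,0,0,-0.04,0,0,0,0.06,0,0,-0.04,0,0.145,0,0.07,0,0,0,0,0.145,0,0.07,0,0,0,0,0.145,0,0.07,0,0,0,0,0,-0.128,0.07,0,0,0,0,0,-0.128]'
python3 - <<'E'
from h import *
lying(); s=env.sense(); print(np.round(s['joints'],3),s['ee_pos'])
f,K,R,t=cam('top')
for x in env.cut_out('top','tube0'): 
  if x['confidence']>.3: print(x['confidence'],x['uv'],at_z(x['uv'],K,R,t,.1))
plan([(.523,.144,.2)],[Rt(105,0)])
E
```

```text
clock: 29.4
ee_pos: [0.5046, -0.2628, 0.0512]
ee_rot: [2.355, 1.608, -0.519]
force: [0.2, -0.3, -0.1]
opening: 0.0289
grasp_force: 39.7
shift [-0.0028 -0.001   0.0019] turn [ 0.002 -0.003  0.005]
clock: 29.7
ee_pos: [0.5045, -0.2629, 0.0509]
ee_rot: [2.355, 1.607, -0.52]
force: [0.2, -0.2, 0.7]
opening: 0.0447
grasp_force: 0.0
clock: 30.5
ee_pos: [0.5265, -0.2063, 0.187]
ee_rot: [-2.346, -2.088, -0.001]
force: [-0.1, 1.4, -0.1]
opening: 0.0701
grasp_force: 0.0
0.91 rx [-0.079 -0.025  0.048] ry [0.044 0.061 0.078] white rx [-0.074 -0.057] px [276 187] [353 316]
0.73 rx [-0.072 -0.02   0.055] ry [-0.017 -0.     0.018] white rx [-0.066  0.046] px [212 177] [284 308]
[ 0.103  0.185  0.248  1.761 -0.049  1.203  0.247] [ 0.52702852 -0.20463461  0.18656906]
0.55 [348.7, 168.0] [ 0.56319231 -0.21591566  0.1       ]
0.49 [342.3, 182.4] [ 0.51342093 -0.19203142  0.1       ]
0.41 [179.4, 178.8] [0.52756643 0.36149479 0.1       ]
shift [ 0.345  -0.0458 -0.0163] turn [-0.001 -0.001 -0.382]
```

```bash
python3 -m jog '[0.07,0.043,-0.0057,-0.002,0,0,0,0.07,0.043,-0.0057,-0.002,0,0,0,0.07,0.043,-0.0057,-0.002,0,0,0,0.07,0.043,-0.0057,-0.002,0,0,0,0.07,0.043,-0.0057,-0.002,0,0,0,0.07,0.043,-0.0057,-0.002,0,0,0,0.07,0.043,-0.0057,-0.002,0,0,0,0.07,0.043,-0.0057,-0.002,0,0,0]'
python3 -m jog '[0.07,0,0,0,0,0,-0.128,0.07,0,0,0,0,0,-0.128,0.07,0,0,0,0,0,-0.128,0.07,0,0,0,0,0.142,0,0.07,0,0,0,0,0.142,0,0.07,0,0,0,0,0.142,0,0.07,0,0,0,0,0.142,0,0.07,0,0,0,0,0.142,0]'
python3 -m jog '[0.07,0,0,0,0,0.142,0,0.07,0,0,0,0,0.142,0,0.07,0,0,0,0,0.142,0,0.07,0,0,0,0,0,0]'
python3 - <<'E'
from h import *
s=env.sense(); print(np.round(s['joints'],3),s['ee_pos'],s['ee_rot'])
K,R,t=caps(); print([proj((x,y,.12),K,R,t).round() for x,y in((.521,.144),)])
plan([(.523,.144,.17),(.523,.144,.052)],[Rt(105,65)]*2)
E
```

```text
clock: 31.5
ee_pos: [0.5218, 0.145, 0.2029]
ee_rot: [-2.348, -2.084, -0.0]
force: [0.9, 0.1, -0.3]
opening: 0.0703
grasp_force: 0.0
clock: 32.3
ee_pos: [0.5229, 0.1426, 0.2037]
ee_rot: [-1.527, -1.996, -0.572]
force: [-0.0, 0.2, -0.0]
opening: 0.0699
grasp_force: 0.0
clock: 32.7
ee_pos: [0.5213, 0.1405, 0.1976]
ee_rot: [-1.285, -1.661, -0.809]
force: [-0.5, -0.1, -0.1]
opening: 0.0702
grasp_force: 0.0
[ 0.198  0.496  0.015  1.754 -0.946  1.638  0.795] [0.52134373 0.1404766  0.19758706] [-1.28455523 -1.66050597 -0.80851432]
0.61 [263.6, 345.9] px [232 321] [293 366] cap [0.5238 0.1458 0.12  ] [0.523  0.1489 0.112 ] 1922
[array([259., 348.])]
shift [-0.0286  0.0012  0.0111] turn [-0.006 -0.001 -0.002]
shift [-0.1069  0.      0.0499] turn [0. 0. 0.]
```

```bash
python3 -m jog '[0.07,-0.0227,0.0003,0.0105,-0.001,0,0,0.07,-0.0227,0.0003,0.0105,-0.001,0,0,0.07,-0.0227,0.0003,0.0105,-0.001,0,0,0.07,-0.0227,0.0003,0.0105,-0.001,0,0,0.07,-0.0227,0.0003,0.0105,-0.001,0,0,0.07,-0.0225,0.0003,0.0105,-0.001,0,0,0.07,0,0,0,0,0,0,0.07,0,0,0,0,0,0]' 40
python3 -m jog '[0.02,0,0,0,0,0,0,0.02,0,0,0,0,0,0,0.02,0,0,0,0,0,0,0.02,0,0,0,0,0,0,0.02,0,0,0,0,0,0]'
python3 -m jog '[0.02,0.027,0,-0.0127,0,0,0,0.02,0.027,0,-0.0127,0,0,0,0.02,0.027,0,-0.0127,0,0,0,0.02,0.027,0,-0.0127,0,0,0,0.02,0.027,0,-0.0127,0,0,0,0.02,0,0,0,0,-0.142,0,0.02,0,0,0,0,-0.142,0,0.02,0,0,0,0,-0.142,0]'
python3 -m jog '[0.02,0,0,0,0,-0.142,0,0.02,0,0,0,0,-0.142,0,0.02,0,0,0,0,-0.142,0,0.02,0,0,0,0,-0.142,0,0.02,0,0,0,0,-0.142,0,0.02,0,0,0,0,0,0.128,0.02,0,0,0,0,0,0.128,0.02,0,0,0,0,0,0.128]'
python3 -m jog '[0.02,0,0,0,0,0,0.128,0.02,0,0,0,0,0,0.128,0.02,0,0,0,0,-0.145,0,0.02,0,0,0,0,-0.145,0,0.02,0,0,0,0,-0.145,0,0.02,0,0,0,0,0,0,0.02,0,0,0,0,0,0]'
python3 - <<'E'
from h import *
s=env.sense(); print(np.round(s['joints'],3),s['ee_pos'],s['opening'])
C=[O+RX*.003+RY*.062*i+[0,0,.046] for i in(-1,0,1)]
Q=Rt(68.3,-25)
plan([C[0]+[0,0,.12],C[0]+[0,0,.003]],[Q,Q])
E
```

```text
clock: 33.6
ee_pos: [0.5245, 0.1446, 0.0547]
ee_rot: [-1.279, -1.674, -0.821]
force: [-0.1, -0.1, 1.4]
opening: 0.07
grasp_force: 0.0
clock: 34.1
ee_pos: [0.5244, 0.1435, 0.0539]
ee_rot: [-1.28, -1.67, -0.823]
force: [0.2, -1.4, 4.8]
opening: 0.0292
grasp_force: 39.0
clock: 34.9
ee_pos: [0.5244, 0.141, 0.2017]
ee_rot: [-1.54, -2.002, -0.569]
force: [0.2, 0.8, -1.2]
opening: 0.0289
grasp_force: 39.4
clock: 35.7
ee_pos: [0.5233, 0.1427, 0.2013]
ee_rot: [-2.357, -2.076, -0.001]
force: [0.3, -0.2, 0.2]
opening: 0.0293
grasp_force: 39.2
clock: 36.4
ee_pos: [0.5236, 0.1427, 0.2005]
ee_rot: [2.361, 1.604, -0.52]
force: [0.1, -0.3, -0.8]
opening: 0.0285
grasp_force: 39.5
[-0.478  0.345 -0.01   1.589  0.278  1.547 -0.919] [0.52356853 0.14274885 0.20050548] 0.02847311756189638
shift [-0.3382  0.0689  0.1912] turn [-0.001 -0.004  0.002]
shift [0.0494 0.     0.106 ] turn [0. 0. 0.]
```

```bash
python3 -m jog '[0.02,-0.0338,0.0069,0.0191,0,0,0,0.02,-0.0338,0.0069,0.0191,0,0,0,0.02,-0.0338,0.0069,0.0191,0,0,0,0.02,-0.0338,0.0069,0.0191,0,0,0,0.02,-0.0338,0.0069,0.0191,0,0,0,0.02,-0.0338,0.0069,0.0191,0,0,0,0.02,-0.0338,0.0069,0.0191,0,0,0,0.02,-0.0338,0.0069,0.0191,0,0,0]'
python3 -m jog '[0.02,-0.0338,0.0069,0.0191,0,0,0,0.02,-0.0338,0.0069,0.0191,0,0,0,0.02,0,0,0,0,0,0,0.02,0,0,0,0,0,0]'
python3 - <<'E'
from h import *
s=env.sense(); print(np.round(s['joints'],3),s['ee_pos'],s['opening'])
C=[O+RX*.003+RY*.062*i+[0,0,.046] for i in(-1,0,1)]
plan([C[0]+[0,0,.002]],[Rt(68.3,-25)])
lying()
E
```

```text
clock: 37.2
ee_pos: [0.4592, -0.1689, 0.1776]
ee_rot: [2.365, 1.597, -0.513]
force: [0.0, -0.2, -0.6]
opening: 0.0291
grasp_force: 39.5
clock: 37.6
ee_pos: [0.4433, -0.2446, 0.171]
ee_rot: [2.367, 1.595, -0.515]
force: [0.5, -0.2, -0.7]
opening: 0.0289
grasp_force: 39.5
[-0.073  0.108  0.261  1.946  0.423  1.209 -0.372] [ 0.44330922 -0.2446027   0.17104959] 0.02887257155701287
shift [0.0524 0.0004 0.1083] turn [-0.    -0.006 -0.006]
0.83 rx [-0.078 -0.036  0.049] ry [0.043 0.06  0.077] white rx [-0.074 -0.05 ] px [393   1] [511 187]
0.67 rx [0.008 0.097 0.424] ry [-0.102 -0.06  -0.006] white rx [0.062 0.129] px [200 136] [334 365]
0.62 rx [-0.056 -0.018  0.071] ry [-0.02  -0.     0.018] white rx [-0.049  0.066] px [317  46] [395 209]
0.44 rx [-0.081 -0.04   0.424] ry [-0.108 -0.028  0.258] white rx 0 px [172   0] [511 383]
```

```bash
python3 -m jog '[0.02,0.0131,0,0.0265,0,0,-0.002,0.02,0.0131,0,0.0265,0,0,-0.002,0.02,0.0131,0,0.0265,0,-0.002,-0.002,0.02,0.0094,0,0.019,0,-0.002,0,0.02,0.0039,0.0004,0.0098,0,-0.002,0,0.02,0,0,0,0,0,0,0.02,0,0,0,0,0,0]'
python3 - <<'E'
from h import *
C=[O+RX*.003+RY*.062*i+[0,0,.046] for i in(-1,0,1)]
plan([C[0]+[0,0,.002]],[Rt(68.3,-25)])
E
python3 -m jog '[0.045,0,0,0,0,0,0,0.045,0,0,0,0,0,0,0.045,0,0,0,0,0,0]'
python3 -m jog '[0.045,0,0,-0.03,0,0,0,0.045,0,0,-0.04,0,0,0,0.045,0,0,-0.04,0,0,0,0.06,0,0,-0.04,0,0.145,0,0.07,0,0,0,0,0.145,0,0.07,0,0,0,0,0.145,0,0.07,0,-0.02,0,0,0,0,0.07,0,-0.02,0,0,0,0]'
python3 - <<'E'
from h import *
lying(); s=env.sense(); print(np.round(s['joints'],3),s['ee_pos'])
f,K,R,t=cam('wrist'); cv2.imwrite('pics/w8.png',f[:,:,::-1])
E
```

```text
clock: 38.4
ee_pos: [0.4469, -0.2404, 0.0507]
ee_rot: [2.352, 1.607, -0.525]
force: [0.6, 0.2, -0.4]
opening: 0.0294
grasp_force: 39.5
shift [-0.0025 -0.0011  0.0012] turn [0.002 0.002 0.006]
clock: 38.7
ee_pos: [0.4467, -0.2408, 0.0507]
ee_rot: [2.353, 1.606, -0.525]
force: [0.0, 0.2, -0.4]
opening: 0.0454
grasp_force: 0.0
clock: 39.5
ee_pos: [0.4315, -0.1684, 0.1864]
ee_rot: [2.598, 1.765, -0.006]
force: [0.6, 0.2, -0.4]
opening: 0.0701
grasp_force: 0.0
0.96 rx [-0.073 -0.019  0.054] ry [-0.077 -0.062 -0.046] white rx [-0.065 -0.051] px [283 178] [329 310]
0.63 rx [-0.056 -0.027  0.024] ry [-0.021 -0.     0.019] white rx [-0.049  0.016] px [348 197] [403 286]
0.56 rx [-0.079 -0.025  0.048] ry [0.042 0.06  0.077] white rx [-0.073 -0.057] px [410 171] [478 305]
[ 0.016 -0.04   0.288  1.995  0.015  1.189 -0.075] [ 0.43053699 -0.16670039  0.18604749]
```

View pics/w8.png

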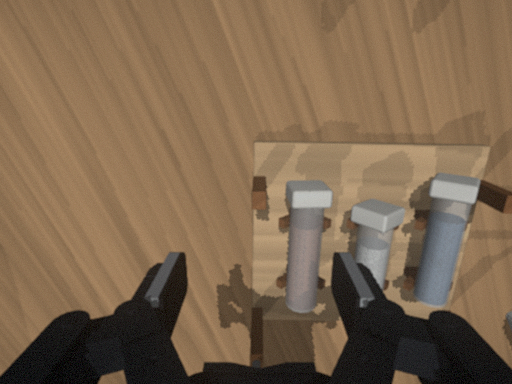

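Picture shows the near and far tubes placed well, caps at (308,193) and (455,187). The middle tube has been pushed about 16 mm along the cradle (cap at (378,213)). I'll regrasp it and shift it back.

```bash
python3 - <<'E'
from h import *
Q=Rt(68.3); c=O+RX*.01
plan([c+[0,0,.15],c+[0,0,.047]],[Q,Q])
E
```

```text
shift [-0.0743  0.1016  0.0334] turn [-0.001  0.003  0.005]
shift [0.    0.    0.103] turn [0. 0. 0.]
```

```bash
python3 -m jog '[0.042,-0.025,0.034,0.011,0,0,0.005,0.042,-0.025,0.034,0.011,0,0,0,0.042,-0.0245,0.0336,0.011,0,0,0,0.042,0,0,0,0,0,0,0.042,0,0,0,0,0,0]'
python3 - <<'E'
from h import *
Q=Rt(68.3); c=O+RX*.01
plan([c+[0,0,.047]],[Q]); lying()
E
```

```text
clock: 40.15
ee_pos: [0.4997, -0.2741, 0.1517]
ee_rot: [-2.599, -1.763, 0.01]
force: [0.8, 0.3, 0.6]
opening: 0.042
grasp_force: 0.0
shift [ 1.200e-03 -1.000e-04  1.017e-01] turn [-0.004  0.005 -0.   ]
0.9 rx [-0.074 -0.025  0.047] ry [0.044 0.061 0.078] white rx [-0.075 -0.061] px [316  84] [383 254]
0.86 rx [-0.068 -0.018  0.053] ry [-0.076 -0.061 -0.046] white rx [-0.068 -0.039] px [137  94] [197 261]
0.62 rx [-0.05  -0.001  0.073] ry [-0.017  0.     0.018] white rx [-0.048  0.07 ] px [226 120] [291 282]
```

```bash
python3 -m jog '[0.042,0,0,0.035,0,0.004,0,0.042,0,0,0.035,0,0,0,0.042,0.001,0,0.0317,0,0,0,0.042,0,0,0,0,0,0,0.02,0,0,0,0,0,0,0.02,0,0,0,0,0,0,0.02,0,0,0,0,0,0,0.02,0,0,0,0,0,0]' 40
python3 -m jog '[0.02,0,0,-0.005,0,0,0,0.02,0.01,0,0,0,0,0,0.02,0.0095,0,0,0,0,0,0.02,0,0,0.004,0,0,0,0.02,0,0,0,0,0,0,0.042,0,0,0,0,0,0,0.042,0,0,0,0,0,0,0.042,0,0,0,0,0,0]'
python3 -m jog '[0.042,0,0,-0.03,0,0,0,0.042,0,0,-0.035,0,0,0,0.042,0,0,-0.04,0,0,0,0.042,0,0,0,0,0,0]'
python3 - <<'E'
from h import *
lying(); s=env.sense(); print(np.round(s['joints'],3),s['ee_pos'])
E
```

```text
clock: 41.05
ee_pos: [0.5004, -0.2721, 0.0531]
ee_rot: [-2.598, -1.764, -0.002]
force: [-2.8, 4.3, 6.9]
opening: 0.0288
grasp_force: 40.2
clock: 41.85
ee_pos: [0.5064, -0.255, 0.0519]
ee_rot: [-2.598, -1.763, 0.003]
force: [0.1, -0.5, -0.4]
opening: 0.0421
grasp_force: 0.0
clock: 42.25
ee_pos: [0.5101, -0.2569, 0.163]
ee_rot: [2.594, 1.76, 0.008]
force: [0.7, -0.9, 0.6]
opening: 0.0416
grasp_force: 0.0
0.83 rx [-0.07  -0.021  0.053] ry [-0.076 -0.061 -0.045] white rx [-0.067 -0.041] px [139 121] [195 277]
0.71 rx [-0.075 -0.03   0.041] ry [0.044 0.062 0.078] white rx [-0.074 -0.06 ] px [307 111] [366 266]
0.64 rx [-0.07  -0.021  0.052] ry [-0.016  0.     0.018] white rx [-0.067  0.049] px [222 120] [283 274]
[ 0.09   0.219  0.374  1.792 -0.087  1.147  0.113] [ 0.50736384 -0.2551952   0.15809482]
```

All three tubes now read within about 5 mm of their cradle centres. Next I lower the frame.

```bash
python3 -m jog '[0.05,0,0,-0.045,0,0,0,0.05,0,0,-0.045,0,0,0,0.05,0,0,-0.045,0,0,0,0.05,0,0,-0.04,0,0,0,0.05,0,0,0,0,0,0.143,0.05,0,0,0,0,0,0.143,0.05,0,0,0,0,0,0.143,0.05,0,0,0,0,0,0.143]'
python3 -m jog '[0.05,0,0,0,0,0,0.143,0.05,0,0,0,0,0,0.143,0.05,0,0,0,0,0,0.143,0.05,0,0,0,0,0,0.143,0.05,0,0,0,0,0,0.143,0.05,0,0,0,0,0,0.143,0.05,0,0,0,0,0,0.143,0.05,0,0,0,0,0,0]'
python3 - <<'E'
from h import *
Q=Rt(-21.7); c=O+RX*.153
s=env.sense(); print(np.round(s['joints'],3),s['ee_pos'])
plan([c+[0,0,.32],c+[0,0,.2545]],[Q,Q])
f,K,R,t=cam('wrist')
for x in env.cut_out('wrist','frame_grip'): print(x['confidence'],x['uv'])
print(proj(c+[0,0,.2545],K,R,t),[proj(c+RY*k+[0,0,.2545],K,R,t).round() for k in(-.104,-.045,.045,.104)])
cv2.imwrite('pics/w9.png',f[:,:,::-1])
g=cv2.cvtColor(f,cv2.COLOR_RGB2HSV); 
E
```

```text
clock: 43.15
ee_pos: [0.5067, -0.2546, 0.3301]
ee_rot: [-2.991, -0.949, 0.007]
force: [0.0, -0.3, -0.2]
opening: 0.0499
grasp_force: 0.0
clock: 43.95
ee_pos: [0.5068, -0.2546, 0.3302]
ee_rot: [-3.084, 0.595, 0.009]
force: [0.3, -0.7, -0.4]
opening: 0.0499
grasp_force: 0.0
[-0.012  0.123  0.478  1.552 -0.056  1.486 -1.484] [ 0.50677335 -0.25462387  0.33016595]
shift [0.0004 0.163  0.0072] turn [ 0.     0.006 -0.002]
shift [0.     0.     0.0655] turn [0. 0. 0.]
0.74 [488.2, 242.2]
[507.9035605 219.4604248] [array([473., 344.]), array([492., 278.]), array([527., 152.]), array([556.,  47.])]
```

```bash
python3 -m jog '[0.05,0,0.04,0,0,0.003,0,0.05,0,0.04,0,0,0.003,0,0.05,0,0.04,0,0,0,0,0.05,0,0.04,0,0,0,0,0.05,0,0,0,0,0,0,0.05,0,0,0,0,0,0]'
python3 - <<'E'
from h import *
Q=Rt(-21.7); c=O+RX*.153+[0,0,.2545]
s=env.sense(); print(np.round(s['joints'],3),s['ee_pos'])
plan([c],[Q])
f,K,R,t=cam('wrist')
for x in env.cut_out('wrist','frame_grip'):
    u=np.argwhere(x['region'])[:,::-1]; P=np.array([at_z(v,K,R,t,.2545) for v in u])-O
    print(x['confidence'],x['uv'],len(u),u.min(0),u.max(0),np.percentile(P@RX,[2,50,98]).round(4),np.percentile(P@RY,[2,50,98]).round(4))
print([proj(c+RY*k,K,R,t).round() for k in(-.104,-.045,0,.045,.104)])
cv2.imwrite('pics/w9.png',f[:,:,::-1])
g=cv2.cvtColor(f,cv2.COLOR_RGB2GRAY)
p=[proj(c+RY*k,K,R,t) for k in(-.03,0,.03)]
for q in p:
    v=int(q[1]); 
    if 0<=v<384: print(v,int(q[0]),g[v,max(0,int(q[0])-24):int(q[0])+24:2])
E
```

```text
clock: 44.65
ee_pos: [0.4469, -0.4043, 0.3314]
ee_rot: [3.084, -0.595, 0.004]
force: [-0.2, 0.6, -0.6]
opening: 0.0501
grasp_force: 0.0
[ 0.191  0.21   0.597  1.473 -0.119  1.493 -1.164] [ 0.44692267 -0.40431808  0.33144377]
shift [0.0001 0.0018 0.0739] turn [-0.    -0.003 -0.002]
0.72 [260.5, 193.4] 8082 [207  45] [280 350] [0.1249 0.1517 0.1612] [-0.0961  0.0199  0.1016]
[array([263., 344.]), array([264., 278.]), array([264., 219.]), array([264., 153.]), array([264.,  48.])]
259 263 [149 151 151 146 148 147 143 143 142  83  54  56  61  66  61  60  53  48
  44 126 142 142 142 143]
219 263 [123 114 131 141 128 141 138 135 135 102  52  50  38  41  41  50  40  47
  48  70 143 143 144 146]
175 263 [135 134 137 136 136 135 136 141 143 114  62  60  58  62  59  57  61  58
  53  44 111 138 140 136]
```

The bar profile confirms it sits between the fingers. Gripping and following the arc down.

```bash
python3 -m jog '[0.05,0,0.003,0.025,0,0,0,0.05,0,0,0.025,0,0,0,0.05,0,0,0.024,0,0,0,0.05,0,0,0,0,0,0,0,0,0,0,0,0,0,0,0,0,0,0,0,0,0,0,0,0,0,0,0,0,0,0,0,0,0,0]' 30
python3 - <<'E'
from h import *
s=env.sense(); p=np.array(s['ee_pos'])-O; print(p@RX,p@RY,p[2]-.003)
L=.195;a0=np.arctan2(p[2]-.073,.09-p@RX); print(a0, np.hypot(p[2]-.073,.09-p@RX))
th=np.linspace(a0,0,17); x=-L*np.cos(th); z=L*np.sin(th)
for r in zip(th[1:].round(2),np.diff(x).round(4),-np.diff(z).round(4)): print(*r)
E
```

```text
clock: 45.55
ee_pos: [0.4476, -0.4071, 0.2598]
ee_rot: [3.083, -0.594, 0.01]
force: [-0.1, -1.5, 2.8]
opening: 0.0129
grasp_force: 29.3
0.15352795692167948 0.0014438399679148253 0.25681861944873147
1.8985810210608882 0.1973246002995387
1.78 -0.0223 -0.0061
1.66 -0.0229 -0.0035
1.54 -0.0231 -0.0007
1.42 -0.023 0.002
1.31 -0.0226 0.0047
1.19 -0.0219 0.0074
1.07 -0.0209 0.0099
0.95 -0.0196 0.0123
0.83 -0.018 0.0146
0.71 -0.0161 0.0166
0.59 -0.014 0.0184
0.47 -0.0118 0.0199
0.36 -0.0093 0.0212
0.24 -0.0068 0.0221
0.12 -0.0041 0.0228
0.0 -0.0014 0.0231
```

```bash
python3 -m jog '[0,0,-0.0223,-0.006,0,0,0,0,0,-0.0229,-0.0035,0,0,0,0,0,-0.0231,-0.0007,0,0,0,0,0,-0.023,0.002,0,0,0,0,0,-0.0226,0.0047,0,0,0,0,0,-0.0219,0.0074,0,0,0,0,0,-0.0209,0.01,0,0,0,0,0,-0.0196,0.0123,0,0,0]'
python3 -m jog '[0,0,-0.018,0.0146,0,0,0,0,0,-0.0161,0.0166,0,0,0,0,0,-0.014,0.0184,0,0,0,0,0,-0.0118,0.02,0,0,0,0,0,-0.0093,0.0212,0,0,0,0,0,-0.0068,0.0221,0,0,0,0,0,-0.004,0.0228,0,0,0,0,0,-0.0014,0.024,0,0,0]'
python3 -m jog '[0,0,0,0,0,0,0,0,0,0,0,0,0,0]'
python3 - <<'E'
from h import *
s=env.sense(); p=np.array(s['ee_pos'])-O; print(p@RX,p@RY,p[2]-.003,s['force'],np.round(s['joints'],3))
E
```

```text
clock: 46.35
ee_pos: [0.5145, -0.2431, 0.2332]
ee_rot: [3.082, -0.593, 0.014]
force: [4.3, -4.8, -2.7]
opening: 0.0126
grasp_force: 29.3
clock: 47.15
ee_pos: [0.545, -0.1713, 0.0752]
ee_rot: [3.08, -0.595, 0.014]
force: [-12.5, -4.9, 60.7]
opening: 0.0127
grasp_force: 40.0
clock: 47.35
ee_pos: [0.5455, -0.1716, 0.0738]
ee_rot: [3.079, -0.596, 0.017]
force: [3.6, -7.3, -2.1]
opening: 0.0128
grasp_force: 35.5
-0.10142364683115002 0.005196138922919299 0.07078027688520899 [ 3.56611817 -7.31543305 -2.08606629] [-0.092  0.319  0.403  1.866 -0.144  0.974 -1.58 ]
```

```bash
python3 -m jog '[0.035,0,0,0,0,0,0,0.035,0,0,0,0,0,0,0.035,0,0,-0.025,0,0,0,0.035,0,0,-0.045,0,0,0,0.05,0,0,-0.05,0,0,0,0.05,0,0,-0.05,0,0,0,0.05,0,0,-0.05,0,0,0,0.05,0,0,0,0,0,0]'
python3 - <<'E'
from h import *
from ik import ik
f,K,R,t=cam('wrist')
for x in env.cut_out('wrist','frame_grip'): print(x['confidence'],x['uv'],at_z(x['uv'],K,R,t,.07))
lying('wrist')
s=env.sense(); print(np.round(s['joints'],3),s['ee_pos'])
q0=[-.4,.3,0,1.8,0,1.2,0]
for n,c in dict(A=(.425,.316,.05),B=(.538,.358,.05)).items(): print(n,*[(q.round(2),round(e,4)) for q,e in [ik(np.array(c),Rt(112.4,-25),q0)]])
for n,c in dict(W0=(.695,.149),W1=(.6895,.0835)).items():
  for az in(70,90,105):
    for z in(.13,.22): q,e=ik(np.array([*c,z]),Rt(az,65),q0); print(n,az,z,q.round(2),round(e,4))
plan([(.47,.30,.30)],[Rt(112.4,0)])
E
```

```text
clock: 48.15
ee_pos: [0.5457, -0.1674, 0.3004]
ee_rot: [-3.084, 0.592, -0.026]
force: [0.5, -0.6, 0.5]
opening: 0.0496
grasp_force: 0.0
0.91 [352.8, 146.7] [ 0.53147429 -0.26998702  0.07      ]
0.96 rx [-0.07  -0.016  0.052] ry [-0.077 -0.06  -0.043] white rx [-0.067  0.053] px [289 197] [391 229]
0.8 rx [-0.076 -0.024  0.045] ry [0.046 0.063 0.08 ] white rx [-0.074 -0.059] px [287  88] [400 129]
0.68 rx [-0.071 -0.02   0.05 ] ry [-0.015  0.002  0.018] white rx [-0.068  0.049] px [289 145] [396 181]
0.46 rx [-0.399 -0.337 -0.273] ry [0.024 0.063 0.095] white rx 0 px [ 0 75] [113 152]
[-0.135  0.127  0.426  1.622 -0.053  1.403 -1.653] [ 0.54181331 -0.16619634  0.29073792]
A (array([-0.86,  0.37, -0.05,  1.88,  0.43,  1.16, -0.75]), np.float64(0.0))
B (array([-0.86,  0.56,  0.06,  1.59,  0.39,  1.2 , -0.6 ]), np.float64(0.0))
W0 70 0.13 [ 0.2   0.53 -0.06  1.84 -1.35  1.11  0.69] 0.0
W0 70 0.22 [ 0.14  0.4   0.01  1.8  -1.31  1.17  0.52] 0.0
W0 90 0.13 [ 0.3   0.69 -0.21  1.56 -1.03  1.34  0.62] 0.0
W0 90 0.22 [ 0.26  0.58 -0.15  1.53 -1.05  1.43  0.51] 0.0
W0 105 0.13 [ 0.31  0.83 -0.28  1.34 -0.83  1.54  0.6 ] 0.0
W0 105 0.22 [ 0.28  0.73 -0.25  1.31 -0.87  1.63  0.51] 0.0
W1 70 0.13 [ 0.28  0.54 -0.04  1.81 -1.29  1.2   0.7 ] 0.0
W1 70 0.22 [ 0.23  0.42  0.03  1.77 -1.26  1.27  0.55] 0.0
W1 90 0.13 [ 0.37  0.71 -0.18  1.53 -0.98  1.42  0.65] 0.0
W1 90 0.22 [ 0.33  0.6  -0.13  1.5  -1.02  1.51  0.54] 0.0
W1 105 0.13 [ 0.37  0.84 -0.26  1.31 -0.8   1.61  0.63] 0.0
W1 105 0.22 [ 0.35  0.74 -0.23  1.28 -0.84  1.7   0.54] 0.0
shift [-0.2395 -0.4064 -0.0125] turn [ 1.000e-03 -0.000e+00 -2.341e+00]
```

Frame down, tubes in place. Now the files.

```bash
python3 -m jog '[0.05,-0.024,-0.0406,-0.001,0,0,0,0.05,-0.024,-0.0406,-0.001,0,0,0,0.05,-0.024,-0.0406,-0.001,0,0,0,0.05,-0.024,-0.0406,-0.001,0,0,0,0.05,-0.024,-0.0406,-0.001,0,0,0,0.05,-0.024,-0.0406,-0.001,0,0,0,0.05,-0.024,-0.0406,-0.001,0,0,0,0.05,-0.024,-0.0406,-0.001,0,0,0]'
python3 -m jog '[0.05,-0.024,-0.0406,-0.001,0,0,0,0.05,-0.024,-0.0406,-0.001,0,0,0,0.05,0,0,0,0,0,-0.146,0.05,0,0,0,0,0,-0.146,0.05,0,0,0,0,0,-0.146,0.05,0,0,0,0,0,-0.146,0.05,0,0,0,0,0,-0.146,0.05,0,0,0,0,0,-0.146]'
python3 -m jog '[0.05,0,0,0,0,0,-0.146,0.05,0,0,0,0,0,-0.146,0.05,0,0,0,0,0,-0.146,0.05,0,0,0,0,0,-0.146,0.05,0,0,0,0,0,-0.146,0.05,0,0,0,0,0,-0.146,0.05,0,0,0,0,0,-0.146,0.05,0,0,0,0,0,-0.146]'
python3 -m jog '[0.05,0,0,0,0,0,-0.146,0.05,0,0,0,0,0,-0.146,0.05,0,0,0,0,0,0,0.05,0,0,0,0,0,0]'
cat >> h.py <<'E'
def files(z=.05):
    f,K,R,t=cam('wrist')
    for x in env.cut_out('wrist','file0'):
        if x['confidence']<.25: continue
        u=np.argwhere(x['region'])[:,::-1]; P=np.array([at_z(v,K,R,t,z)[:2] for v in u]); c=P.mean(0)
        d=np.linalg.svd(P-c,full_matrices=False)[2][0]; d*=np.sign(-d[1]); s=(P-c)@d
        print(round(x['confidence'],2),'px',u.min(0),u.max(0),'az',np.degrees(np.arctan2(d[1],d[0])).round(1),'butt',(c+d*np.percentile(s,.5)).round(4),'tip',(c+d*np.percentile(s,99.5)).round(4),'rgb',f[u[:,1],u[:,0]].mean(0).round())
E
python3 - <<'E'
from h import *
s=env.sense(); print(np.round(s['joints'],3),s['ee_pos'])
files()
plan([(.425,.316,.15)],[Rt(112.4,0)])
E
```

```text
clock: 49.15
ee_pos: [0.4832, 0.2075, 0.2974]
ee_rot: [3.082, -0.593, 0.001]
force: [1.5, 1.0, 0.2]
opening: 0.05
grasp_force: 0.0
clock: 49.95
ee_pos: [0.4694, 0.2988, 0.2989]
ee_rot: [3.04, 0.78, -0.002]
force: [0.0, 0.1, -0.5]
opening: 0.0501
grasp_force: 0.0
clock: 50.75
ee_pos: [0.4694, 0.2988, 0.2989]
ee_rot: [2.107, 2.327, -0.005]
force: [-0.3, -0.2, 0.6]
opening: 0.0502
grasp_force: 0.0
clock: 51.15
ee_pos: [0.4698, 0.2989, 0.2999]
ee_rot: [1.759, 2.6, -0.003]
force: [0.9, 0.3, -0.3]
opening: 0.0501
grasp_force: 0.0
[-0.516  0.109 -0.109  1.612  0.015  1.422 -0.245] [0.46982511 0.29887604 0.29985805]
0.9 px [31 57] [137 139] az -125.4 butt [0.309  0.3533] tip [0.2208 0.229 ] rgb [170.  96.  52.]
0.77 px [320  91] [337 232] az -67.8 butt [0.5171 0.4006] tip [0.5805 0.2453] rgb [129. 109.  88.]
0.67 px [217  88] [231 229] az -67.9 butt [0.4049 0.3589] tip [0.4671 0.2057] rgb [139. 117.  94.]
0.41 px [295   0] [302  11] az -77.5 butt [0.4477 0.4682] tip [0.45  0.458] rgb [170. 105. 120.]
0.3 px [292 273] [393 366] az -106.1 butt [0.6866 0.2025] tip [0.6387 0.0365] rgb [76. 55. 37.]
shift [ 0.033  -0.0356  0.1474] turn [ 0.001  0.003 -0.008]
```

```bash
python3 -m jog '[0.045,0.011,-0.0121,0.049,0,0,-0.002,0.045,0.011,-0.0121,0.049,0,0,-0.002,0.045,0.011,-0.0121,0.049,0,0,0,0.045,0,0,0,0,-0.145,0,0.045,0,0,0,0,-0.145,0,0.045,0,0,0,0,-0.146,0,0.045,0,0,0,0,0,0]'
python3 - <<'E'
from h import *
s=env.sense(); print(np.round(s['joints'],3),s['ee_pos'])
files()
plan([(.4228,.3147,.05)],[Rt(112.1,-25)])
E
```

```text
clock: 51.95
ee_pos: [0.4227, 0.3196, 0.1566]
ee_rot: [1.527, 2.296, -0.341]
force: [-0.2, 0.0, -0.2]
opening: 0.0446
grasp_force: 0.0
[-0.771  0.283 -0.188  1.77   0.429  1.362 -0.709] [0.42273665 0.31956477 0.15658209]
0.93 px [243  80] [265 257] az -67.9 butt [0.4039 0.3615] tip [0.4681 0.2036] rgb [157. 130. 100.]
0.93 px [375  87] [466 261] az -67.7 butt [0.5155 0.4037] tip [0.5804 0.2454] rgb [136. 113.  89.]
0.92 px [0 0] [85 88] az -124.0 butt [0.3086 0.3677] tip [0.2657 0.3041] rgb [185. 106.  58.]
shift [ 0.046  -0.0033  0.095 ] turn [0.003 0.    0.003]
```

```bash
python3 -m jog '[0.045,0.0115,-0.0008,0.0238,0.001,0,0.001,0.045,0.0115,-0.0008,0.0238,0.001,0,0.001,0.045,0.0115,-0.0008,0.0238,0.001,0,0.001,0.045,0.0115,-0.0008,0.0238,0,0,0,0.045,0,0,0,0,0,0,0.0,0,0,0,0,0,0,0.0,0,0,0,0,0,0,0.0,0,0,0,0,0,0]' 50
python3 -m jog '[0.0,0,0,0,0,0,0,0.0,0,0,0,0,0,0]'
python3 - <<'E'
from h import *
s=env.sense(); print(np.round(s['joints'],3),s['ee_pos'],s['force'])
plan([(.4228,.3147,.05)],[Rt(112.1,-25)])
E
```

```text
clock: 52.85
ee_pos: [0.4218, 0.3142, 0.0552]
ee_rot: [1.544, 2.285, -0.347]
force: [-7.7, -3.7, 5.3]
opening: 0.0127
grasp_force: 48.7
clock: 53.05
ee_pos: [0.4218, 0.3142, 0.0552]
ee_rot: [1.544, 2.285, -0.346]
force: [-6.1, -3.6, 5.2]
opening: 0.0123
grasp_force: 48.6
[-0.779  0.4   -0.175  1.848  0.47   1.192 -0.808] [0.42181175 0.31416577 0.05518045] [-6.10464754 -3.63409171  5.1519144 ]
shift [0.0023 0.0011 0.0016] turn [-0.003  0.003 -0.003]
```

```bash
python3 -m jog '[0,-0.019,0,-0.041,0,0,0,0,-0.019,0,-0.041,0,0,0,0,-0.019,0,-0.041,0,0,0,0,-0.02,0,-0.045,0,0,0,0,0,0,0,0,0.145,0,0,0,0,0,0,0.145,0,0,0,0,0,0,0.146,0,0,0,0,0,0,0,0]'
python3 - <<'E'
from h import *
s=env.sense(); print(np.round(s['joints'],3),s['ee_pos'],s['opening'])
plan([(.695,.149,.245)],[Rt(85,0)])
E
```

```text
clock: 53.85
ee_pos: [0.4259, 0.3121, 0.2411]
ee_rot: [1.766, 2.592, 0.007]
force: [0.7, -1.2, -0.5]
opening: 0.0126
grasp_force: 48.9
[-0.566  0.07  -0.125  1.771  0.013  1.294 -0.319] [0.42588563 0.31207087 0.24106265] 0.01260445891852791
shift [-0.2502  0.1908 -0.0052] turn [0.007 0.    0.462]
```

```bash
python3 -m jog '[0,-0.0313,0.0239,-0.0007,0,0,0,0,-0.0313,0.0239,-0.0007,0,0,0,0,-0.0313,0.0239,-0.0007,0,0,0,0,-0.0313,0.0239,-0.0007,0,0,0,0,-0.0313,0.0239,-0.0007,0,0,0,0,-0.0313,0.0239,-0.0007,0,0,0,0,-0.0313,0.0239,-0.0007,0,0,0,0,-0.0313,0.0239,-0.0007,0,0,0]'
python3 -m jog '[0,0,0,0,0.002,0,0.1155,0,0,0,0,0.002,0,0.1155,0,0,0,0,0.002,0,0.1155,0,0,0,0,0.001,0,0.1155,0,0,0,0,0,0.142,0,0,0,0,0,0,0.142,0,0,0,0,0,0,0.142,0,0,0,0,0,0,0.142,0]'
python3 -m jog '[0,0,0,0,0,0.142,0,0,0,0,0,0,0.142,0,0,0,0,0,0,0.142,0,0,0,0,0,0,0.14,0,0,0,0,0,0,0,0,0,0,0,0,0,0,0]'
python3 - <<'E'
from h import *
s=env.sense(); print(np.round(s['joints'],3),s['ee_pos'],s['opening'])
plan([(.695,.149,.215),(.695,.149,.13)],[Rt(85,65)]*2)
# check blade in top & side views
for c in('side','top'):
    f,K,R,t=cam(c); p=np.array(s['ee_pos']);p[2]-=.12
    print(c,'exp tip',proj(p,K,R,t).round(),'well mouth',proj((.695,.149,.08),K,R,t).round())
    for x in env.cut_out(c,'file0'):
        u=np.argwhere(x['region'])[:,::-1]
        if x['confidence']>.2: print(round(x['confidence'],2),np.round(x['uv']),u[np.argmin(u[:,1])],u[np.argmax(u[:,1])],len(u))
    cv2.imwrite('pics/f_%s.png'%c,f[:,:,::-1])
E
```

```text
clock: 54.65
ee_pos: [0.6942, 0.1577, 0.2448]
ee_rot: [1.751, 2.604, -0.004]
force: [0.6, 1.4, -0.1]
opening: 0.0123
grasp_force: 48.9
clock: 55.45
ee_pos: [0.6932, 0.1584, 0.2459]
ee_rot: [-1.976, -1.833, -0.573]
force: [-0.3, 0.4, -1.0]
opening: 0.0124
grasp_force: 48.9
clock: 56.05
ee_pos: [0.6929, 0.1577, 0.2438]
ee_rot: [-1.595, -1.474, -1.002]
force: [0.3, 1.0, 0.6]
opening: 0.0124
grasp_force: 49.0
[ 0.253  0.553 -0.102  1.549 -1.092  1.405  0.498] [0.69286609 0.15771507 0.24382852] 0.012384077132318615
shift [-0.0297  0.0029  0.0016] turn [-0.015  0.006 -0.001]
shift [-0.077   0.      0.0359] turn [0. 0. 0.]
side exp tip [186. 181.] well mouth [188. 193.]
0.84 [256. 366.] [251 320] [253 383] 360
0.77 [179. 148.] [174 121] [185 182] 249
0.71 [361. 263.] [374 248] [335 288] 273
0.51 [225. 262.] [220 229] [226 276] 181
top exp tip [239. 130.] well mouth [242. 133.]
0.73 [120. 215.] [128 209] [110 216] 76
0.55 [208. 267.] [188 250] [220 275] 132
0.45 [235. 114.] [233 108] [236 127] 56
```

```bash
python3 - <<'E'
from h import *
s=env.sense(); p0=np.array(s['ee_pos']); Rm=Ro.from_rotvec(s['ee_rot']).as_matrix(); g=p0+.003*Rm[:,2]
# file dir in tool frame: at pick tilt -25 -> blade along world f ; blade_tool:
bt=Rt(112.1,-25).T@np.array([np.cos(np.radians(-67.9)),np.sin(np.radians(-67.9)),0]); b=Rm@bt; print('blade',b.round(3),'grasp',g.round(4),'tip',(g+.12*b).round(4))
for c in('side','top'):
    f,K,R,t=cam(c)
    print(c,[proj(g+k*b,K,R,t).round(1).tolist() for k in(-.05,0,.03,.06,.09,.12)])
    for x in env.cut_out(c,'file0'):
        if abs(np.array(x['uv'])-proj(g+.05*b,K,R,t)).max()<30:
            m=x['region']; print(x['confidence'],[(v,np.flatnonzero(m[v]).mean().round(1)) for v in range(384) if m[v].any()][::6])
    for x in env.cut_out(c,'stand')[:1]:
        u=np.argwhere(x['region'])[:,::-1]; print('stand',u.min(0),u.max(0))
E
```

```text
blade [-0.001 -0.005 -1.   ] grasp [0.6937 0.1615 0.2455] tip [0.6935 0.1609 0.1256]
side [[176.5, 119.5], [179.3, 139.0], [180.8, 150.1], [182.3, 160.8], [183.8, 171.2], [185.2, 181.2]]
0.75 [(120, np.float64(176.0)), (126, np.float64(176.5)), (132, np.float64(177.5)), (138, np.float64(177.0)), (146, np.float64(178.0)), (152, np.float64(180.5)), (158, np.float64(181.0)), (164, np.float64(182.0)), (170, np.float64(183.0)), (176, np.float64(183.5))]
stand [175 166] [220 224]
top [[234.7, 110.9], [235.8, 116.9], [236.5, 120.3], [237.1, 123.5], [237.6, 126.5], [238.2, 129.3]]
0.41 [(109, np.float64(233.5)), (115, np.float64(234.0))]
stand [232 126] [288 148]
```

```bash
python3 -m jog '[0,-0.0149,0.0015,0.0008,-0.007,0.003,0,0,-0.0148,0.0014,0.0008,-0.007,0.003,0,0,0,0,0,0,0,0,0,0,0,0,0,0,0]'
python3 - <<'E'
from h import *
s=env.sense(); print(s['ee_pos'],s['force'])
plan([(.695,.149,.132)],[Rt(85,65)])
E
```

```text
clock: 56.95
ee_pos: [0.6951, 0.1444, 0.2155]
ee_rot: [-1.602, -1.462, -1.022]
force: [0.7, 0.7, 0.5]
opening: 0.0124
grasp_force: 49.0
[0.69510599 0.14438397 0.21547553] [0.73862611 0.68031156 0.50684862]
shift [-0.0738 -0.0004  0.0362] turn [ 0.003 -0.003 -0.003]
```

```bash
python3 -m jog '[0,-0.015,0,0.0074,0,0,0,0,-0.015,0,0.0074,0,0,0,0,0,0,0,0,0,0]'
python3 -m jog '[0,-0.0145,0,0.0071,0,0,0,0,-0.0145,0,0.0071,0,0,0,0,-0.0145,0,0.0071,0,0,0,0,0,0,0,0,0,0]'
python3 - <<'E'
from h import *
s=env.sense(); print(s['ee_pos'],s['force'])
plan([(.695,.149,.132)],[Rt(85,65)])
E
```

```text
clock: 57.25
ee_pos: [0.6938, 0.1461, 0.1793]
ee_rot: [-1.602, -1.461, -1.018]
force: [0.2, 0.2, -2.5]
opening: 0.0122
grasp_force: 49.0
clock: 57.65
ee_pos: [0.6941, 0.1469, 0.1311]
ee_rot: [-1.603, -1.461, -1.019]
force: [-0.6, -0.7, -0.9]
opening: 0.0123
grasp_force: 49.0
[0.69407711 0.14693756 0.13106425] [-0.61014742 -0.693582   -0.85954118]
shift [ 0.0018  0.0007 -0.0015] turn [ 0.    -0.002 -0.005]
```

In the well with no contact force. Release and retreat, then check.

```bash
python3 -m jog '[0.04,0,0,0,0,0,0,0.04,0,0,0,0,0,0,0.045,0,0,0,0,0,0,0.045,0,0,-0.03,0,0,0,0.045,0,0,-0.045,0,0,0,0.045,0,0,-0.045,0,0,0,0.045,0.03,0,-0.02,0,0,0,0.045,0.04,0,-0.02,0,0,0]'
python3 - <<'E'
from h import *
s=env.sense(); print(np.round(s['joints'],3),s['ee_pos'])
W=np.array([.695,.149,.008])
for c in('side','top'):
    f,K,R,t=cam(c)
    print(c,'exp butt',proj(W+[0,0,.17],K,R,t).round(1),'mouth',proj(W+[0,0,.072],K,R,t).round(1))
    for x in env.cut_out(c,'file0'):
        if abs(np.array(x['uv'])-proj(W+[0,0,.1],K,R,t)).max()<40:
            m=x['region']; print(x['confidence'],[(v,np.flatnonzero(m[v]).mean().round(1)) for v in range(384) if m[v].any()][::5])
plan([(.6,.25,.28)],[Rt(85,65)])
E
```

```text
clock: 58.45
ee_pos: [0.6848, 0.0284, 0.2655]
ee_rot: [-1.607, -1.46, -1.023]
force: [0.8, 1.2, -0.2]
opening: 0.0454
grasp_force: 0.0
[ 0.388  0.577 -0.037  1.466 -1.049  1.582  0.529] [0.68481909 0.02836902 0.26548164]
side exp butt [183.9 161.3] mouth [188.2 193.4]
0.58 [(161, np.float64(183.5)), (166, np.float64(183.5)), (171, np.float64(184.5)), (176, np.float64(185.0)), (181, np.float64(185.5)), (186, np.float64(186.5)), (191, np.float64(187.0))]
top exp butt [240.9 123.8] mouth [242.2 133. ]
0.56 [(122, np.float64(239.0)), (127, np.float64(239.0)), (132, np.float64(240.0))]
shift [ 0.0997 -0.1047  0.1821] turn [ 0.005 -0.001  0.005]
```

```bash
python3 -m jog '[0.045,0,0,0,0,-0.142,0,0.045,0,0,0,0,-0.142,0,0.045,0,0,0,0,-0.142,0,0.045,0,0,0,0,-0.142,0,0.045,0,0,0,0,-0.142,0,0.045,0,0,0,0,-0.142,0,0.045,0,0,0,0,-0.142,0,0.045,0,0,0,0,-0.14,0]'
python3 -m jog '[0.045,0,0,0,0,0,-0.118,0.045,0,0,0,0,0,-0.118,0.045,0,0,0,0,0,-0.118,0.045,0,0,0,0,0,-0.118,0.045,0,0,0,0,0,0]'
python3 - <<'E'
from h import *
s=env.sense(); print(np.round(s['joints'],3),s['ee_pos'])
Q=Rt(112.1)
plan([(.5356,.3554,.25),(.5356,.3554,.15)],[Q,Q])
E
```

```text
clock: 59.45
ee_pos: [0.6849, 0.0318, 0.2661]
ee_rot: [2.316, 2.117, -0.001]
force: [-0.2, 0.2, -0.7]
opening: 0.0451
grasp_force: 0.0
clock: 59.95
ee_pos: [0.6845, 0.0321, 0.2644]
ee_rot: [-1.756, -2.602, -0.003]
force: [-0.2, -0.1, -0.1]
opening: 0.045
grasp_force: 0.0
[-0.129  0.39   0.062  1.338 -0.026  1.415  0.315] [0.68445794 0.032071   0.26444404]
shift [ 0.3555 -0.0171  0.0124] turn [ 0.    -0.003 -0.002]
shift [0.  0.  0.1] turn [0. 0. 0.]
```

```bash
python3 -m jog '[0.045,0.0445,-0.0021,0,0,0,0,0.045,0.0445,-0.0021,0,0,0,0,0.045,0.0445,-0.0021,0,0,0,0,0.045,0.0445,-0.0021,0,0,0,0,0.045,0.0445,-0.0021,0,0,0,0,0.045,0.0445,-0.0021,0,0,0,0,0.045,0.0445,-0.0021,0,0,0,0,0.045,0.0445,-0.0024,0,0,0,0]'
python3 -m jog '[0.045,0,0,0.04,0,0,0,0.045,0,0,0.04,0,0,0,0.045,0,0,0.032,0,0,0,0.045,0,0,0,0,-0.145,0,0.045,0,0,0,0,-0.145,0,0.045,0,0,0,0,-0.146,0,0.045,0,0,0,0,0,0]'
python3 - <<'E'
from h import *
s=env.sense(); print(np.round(s['joints'],3),s['ee_pos'])
files()
plan([(.5356,.3554,.05)],[Rt(112.1,-25)])
E
```

```text
clock: 60.75
ee_pos: [0.5351, 0.357, 0.2657]
ee_rot: [-1.763, -2.6, -0.003]
force: [0.6, -0.4, -0.4]
opening: 0.0451
grasp_force: 0.0
clock: 61.45
ee_pos: [0.5316, 0.3617, 0.1508]
ee_rot: [1.537, 2.296, -0.341]
force: [-1.4, 1.2, -1.5]
opening: 0.0452
grasp_force: 0.0
[-0.799  0.483 -0.054  1.502  0.418  1.38  -0.585] [0.53159498 0.36168571 0.1507964 ]
0.79 px [247  87] [271 265] az -67.8 butt [0.5162 0.4039] tip [0.5815 0.2441] rgb [149. 123.  96.]
0.33 px [239 280] [317 367] az -73.3 butt [0.6311 0.2251] tip [ 0.7002 -0.0053] rgb [91. 65. 45.]
shift [ 0.0425 -0.0006  0.0911] turn [-0.001 -0.004 -0.003]
```

```bash
python3 -m jog '[0.045,0.0106,-0.0001,0.0228,0,-0.001,0,0.045,0.0106,-0.0001,0.0228,0,-0.001,0,0.045,0.0106,-0.0001,0.0228,0,-0.001,0,0.045,0.0106,-0.0002,0.0228,0,-0.001,0,0.045,0,0,0,0,0,0,0.0,0,0,0,0,0,0,0.0,0,0,0,0,0,0,0.0,0,0,0,0,0,0]' 50
python3 -m jog '[0.0,0,0,0,0,0,0,0.0,0,0,0,0,0,0]'
python3 - <<'E'
from h import *
plan([(.5356,.3554,.05)],[Rt(112.1,-25)])
E
python3 -m jog '[0,-0.019,0,-0.041,0,0,0,0,-0.019,0,-0.041,0,0,0,0,-0.019,0,-0.041,0,0,0,0,-0.02,0,-0.045,0,0,0,0,0,0,0,0,0.145,0,0,0,0,0,0,0.145,0,0,0,0,0,0,0.146,0,0,0,0,0,0,0,0]'
python3 - <<'E'
from h import *
s=env.sense(); print(np.round(s['joints'],3),s['ee_pos'],s['opening'])
plan([(.6895,.0835,.30)],[Rt(85,0)])
E
```

```text
clock: 62.35
ee_pos: [0.5351, 0.3541, 0.056]
ee_rot: [1.548, 2.282, -0.347]
force: [-7.7, -5.3, 4.9]
opening: 0.0122
grasp_force: 48.7
clock: 62.55
ee_pos: [0.5351, 0.3541, 0.056]
ee_rot: [1.547, 2.282, -0.347]
force: [-7.9, -3.1, 6.3]
opening: 0.0123
grasp_force: 48.7
shift [0.0035 0.0009 0.002 ] turn [-0.004  0.004 -0.006]
clock: 63.35
ee_pos: [0.5403, 0.3503, 0.2422]
ee_rot: [1.77, 2.586, 0.008]
force: [1.0, -1.7, -0.3]
opening: 0.0121
grasp_force: 48.9
[-0.553  0.308 -0.083  1.489  0.032  1.338 -0.269] [0.54026571 0.35027657 0.24222863] 0.012105223334930734
shift [-0.3029  0.043  -0.0594] turn [0.009 0.001 0.458]
```

```bash
python3 -m jog '[0,-0.0379,0.0054,-0.0074,0,0,0,0,-0.0379,0.0054,-0.0074,0,0,0,0,-0.0379,0.0054,-0.0074,0,0,0,0,-0.0379,0.0054,-0.0074,0,0,0,0,-0.0379,0.0054,-0.0074,0,0,0,0,-0.0379,0.0054,-0.0074,0,0,0,0,-0.0379,0.0054,-0.0074,0,0,0,0,-0.0379,0.0054,-0.0074,0,0,0]'
python3 -m jog '[0,0,0,0,0.003,0,0.1145,0,0,0,0,0.002,0,0.1145,0,0,0,0,0.002,0,0.1145,0,0,0,0,0.002,0,0.1145,0,0,0,0,0,0.142,0,0,0,0,0,0,0.142,0,0,0,0,0,0,0.142,0,0,0,0,0,0,0.142,0]'
python3 -m jog '[0,0,0,0,0,0.142,0,0,0,0,0,0,0.142,0,0,0,0,0,0,0.142,0,0,0,0,0,0,0.14,0,0,0,0,0,0,0,0,0,0,0,0,0,0,0]'
python3 - <<'E'
from h import *
s=env.sense(); print(np.round(s['joints'],3),s['ee_pos'],s['opening'])
plan([(.6895,.0835,.215)],[Rt(85,65)])
E
```

```text
clock: 64.15
ee_pos: [0.6887, 0.0919, 0.2999]
ee_rot: [1.754, 2.6, -0.001]
force: [0.5, -0.3, -1.1]
opening: 0.0125
grasp_force: 48.9
clock: 64.95
ee_pos: [0.6883, 0.0929, 0.3006]
ee_rot: [-1.976, -1.833, -0.573]
force: [0.2, -0.3, -1.7]
opening: 0.0123
grasp_force: 48.8
clock: 65.55
ee_pos: [0.688, 0.0927, 0.2982]
ee_rot: [-1.595, -1.475, -1.001]
force: [0.3, 0.3, 0.1]
opening: 0.0122
grasp_force: 48.9
[ 0.296  0.52  -0.035  1.477 -1.074  1.547  0.454] [0.68803296 0.09273195 0.29818395] 0.012187527926870806
shift [-0.0791  0.0027  0.0244] turn [-0.016  0.007 -0.001]
```

```bash
python3 -m jog '[0,-0.0264,0.0009,0.0081,-0.006,0.002,0,0,-0.0264,0.0009,0.0081,-0.005,0.002,0,0,-0.0263,0.0009,0.0082,-0.005,0.003,0,0,0,0,0,0,0,0,0,0,0,0,0,0,0]'
python3 - <<'E'
from h import *
s=env.sense(); print(s['ee_pos'],s['force'])
plan([(.6895,.0835,.132)],[Rt(85,65)])
g=np.array(s['ee_pos'])+.003*Ro.from_rotvec(s['ee_rot']).as_matrix()[:,2]; b=np.array([0,0,-1])
for c in('side','top'):
    f,K,R,t=cam(c)
    print(c,[proj(g+k*b,K,R,t).round(1).tolist() for k in(-.05,0,.06,.12)])
    for x in env.cut_out(c,'file0'):
        if abs(np.array(x['uv'])-proj(g+.05*b,K,R,t)).max()<30:
            m=x['region']; print(x['confidence'],[(v,np.flatnonzero(m[v]).mean().round(1)) for v in range(384) if m[v].any()][::6])
E
```

```text
clock: 66.05
ee_pos: [0.6903, 0.0823, 0.2191]
ee_rot: [-1.598, -1.468, -1.025]
force: [-0.1, 0.5, 0.3]
opening: 0.012
grasp_force: 48.9
[0.69031326 0.08228113 0.21908111] [-0.06266608  0.47185871  0.27064931]
shift [-0.0785 -0.0012  0.0346] turn [ 0.001 -0.003  0.003]
side [[190.4, 119.8], [192.5, 137.7], [194.8, 157.9], [197.0, 176.8]]
0.73 [(162, np.float64(183.0)), (168, np.float64(183.5)), (174, np.float64(185.0)), (180, np.float64(185.0)), (186, np.float64(186.0)), (192, np.float64(186.5))]
0.73 [(121, np.float64(190.0)), (127, np.float64(190.5)), (133, np.float64(190.5)), (139, np.float64(190.5)), (163, np.float64(194.0)), (169, np.float64(195.0)), (175, np.float64(196.0))]
top [[260.8, 115.2], [260.7, 120.9], [260.5, 127.0], [260.4, 132.6]]
0.36 [(114, np.float64(259.5)), (120, np.float64(259.0))]
```

```bash
python3 -m jog '[0,-0.016,0,0.007,0,0,0,0,-0.016,0,0.007,0,0,0,0,0,0,0,0,0,0]'
python3 -m jog '[0,-0.0155,0,0.007,0,0,0,0,-0.0155,0,0.007,0,0,0,0,-0.0155,0,0.007,0,0,0,0,0,0,0,0,0,0]'
python3 - <<'E'
from h import *
s=env.sense(); print(s['ee_pos'],s['force'])
plan([(.6895,.0835,.132)],[Rt(85,65)])
E
```

```text
clock: 66.55
ee_pos: [0.6881, 0.0795, 0.1771]
ee_rot: [-1.603, -1.459, -1.019]
force: [-0.6, 0.1, -0.6]
opening: 0.0122
grasp_force: 48.9
clock: 66.95
ee_pos: [0.6889, 0.0795, 0.1279]
ee_rot: [-1.601, -1.459, -1.022]
force: [-0.8, 0.6, -1.1]
opening: 0.0126
grasp_force: 49.0
[0.68893987 0.07951445 0.12789929] [-0.83283156  0.64433743 -1.05674679]
shift [ 0.0054  0.0002 -0.0011] turn [ 0.002 -0.005 -0.004]
```

Inserted without contact. Release, retreat, and verify everything.

```bash
python3 -m jog '[0.04,0,0,0,0,0,0,0.04,0,0,0,0,0,0,0.045,0,0,0,0,0,0,0.045,0,0,-0.03,0,0,0,0.045,0,0,-0.045,0,0,0,0.045,0,0,-0.045,0,0,0,0.045,0.03,0,-0.02,0,0,0,0.045,0.04,0,-0.02,0,0,0]'
python3 -m jog '[0.045,0.02,0,-0.02,0,-0.142,0,0.045,0.02,0,-0.02,0,-0.142,0,0.045,0,0,0,0,-0.142,0,0.045,0,0,0,0,-0.142,0,0.045,0,0,0,0,-0.142,0,0.045,0,0,0,0,-0.142,0,0.045,0,0,0,0,-0.142,0,0.045,0,0,0,0,-0.14,0]'
python3 - <<'E'
from h import *
s=env.sense(); print(np.round(s['joints'],3),s['ee_pos'])
for c in('side','top'):
    f,K,R,t=cam(c); cv2.imwrite('pics/end_%s.png'%c,f[:,:,::-1])
    for W in((.695,.149,.008),(.6895,.0835,.008)): print(c,'exp butt',proj(np.add(W,[0,0,.17]),K,R,t).round(1),'mouth',proj(np.add(W,[0,0,.072]),K,R,t).round(1))
    for x in env.cut_out(c,'file0'):
        u=np.argwhere(x['region'])[:,::-1]
        print(round(x['confidence'],2),np.round(x['uv']),u[np.argmin(u[:,1])],u[np.argmax(u[:,1])])
    for o in('frame_grip','spool','jar','dish'):
        for x in env.cut_out(c,o)[:1]: print(o,x['confidence'],np.round(x['uv'],1))
plan([(.42,-.12,.40)],[Rt(85,0)])
E
```

```text
clock: 67.75
ee_pos: [0.6787, -0.0394, 0.2606]
ee_rot: [-1.606, -1.459, -1.023]
force: [0.5, 0.2, 0.1]
opening: 0.0452
grasp_force: 0.0
clock: 68.55
ee_pos: [0.678, -0.052, 0.318]
ee_rot: [2.316, 2.115, 0.004]
force: [-0.8, 0.4, -1.1]
opening: 0.0451
grasp_force: 0.0
[-0.101  0.363  0.191  1.276 -0.066  1.504 -0.009] [ 0.67801716 -0.05195885  0.31803147]
side exp butt [183.9 161.3] mouth [188.2 193.4]
side exp butt [194.6 151.1] mouth [198.1 182. ]
0.8 [360. 267.] [372 249] [335 288]
0.63 [257. 362.] [252 319] [253 383]
0.62 [198. 165.] [193 150] [197 183]
0.53 [185. 179.] [182 163] [187 193]
frame_grip 0.86 [259.9 150.5]
spool 0.66 [205.2 157.5]
jar 0.93 [160.6 235.1]
dish 0.63 [168.7 185.5]
top exp butt [240.9 123.8] mouth [242.2 133. ]
top exp butt [261.  125.3] mouth [260.8 134.4]
0.71 [125. 212.] [150 204] [110 217]
0.61 [238. 131.] [238 123] [240 133]
0.44 [215. 269.] [200 259] [221 276]
0.41 [257. 129.] [260 123] [259 136]
frame_grip 0.61 [368.6 163.2]
spool 0.37 [205.1 130.7]
jar 0.75 [204.3 130.3]
dish 0.76 [278.9 105.3]
shift [-0.0898 -0.2503 -0.0882] turn [ 0.001 -0.004 -0.005]
```

```bash
python3 -m jog '[0.045,-0.0128,-0.0358,-0.0126,0,0,0,0.045,-0.0128,-0.0358,-0.0126,0,0,0,0.045,-0.0128,-0.0358,-0.0126,0,0,0,0.045,-0.0128,-0.0358,-0.0126,0,0,0,0.045,-0.0128,-0.0358,-0.0126,0,0,0,0.045,-0.0128,-0.0358,-0.0126,0,0,0,0.045,-0.0128,-0.0358,-0.0126,0,0,0,0.045,0,0,0,0,0,0]'
python3 -m jog '[0.045,0,0,0,0,0,0,0.045,0,0,0,0,0,0,0.045,0,0,0,0,0,0]'
python3 - <<'E'
from h import *
lying()
f,K,R,t=cam('wrist')
for x in env.cut_out('wrist','frame_grip')[:2]:
    u=np.argwhere(x['region'])[:,::-1]; P=np.array([at_z(v,K,R,t,.07) for v in u])-O
    print(x['confidence'],np.percentile(P@RX,[1,99]).round(3),np.percentile(P@RY,[1,99]).round(3))
s=env.sense(); print(s['ee_pos'],s['force'],np.abs(s['dq']).max())
E
```

```text
clock: 69.95
ee_pos: [0.4171, -0.1215, 0.4064]
ee_rot: [2.323, 2.112, 0.012]
force: [0.2, 0.0, 0.8]
opening: 0.045
grasp_force: 0.0
clock: 70.25
ee_pos: [0.4206, -0.1183, 0.4022]
ee_rot: [-2.316, -2.118, -0.004]
force: [-0.2, 0.2, -0.2]
opening: 0.0454
grasp_force: 0.0
0.95 rx [-0.078 -0.027  0.046] ry [0.044 0.06  0.077] white rx [-0.074 -0.047] px [335 196] [381 268]
0.87 rx [-0.073 -0.032  0.048] ry [-0.02  -0.003  0.017] white rx [-0.068  0.026] px [298 188] [344 258]
0.8 rx [-0.071 -0.021  0.053] ry [-0.078 -0.063 -0.047] white rx [-0.066 -0.052] px [263 178] [305 252]
0.73 [-0.11   0.077] [-0.108  0.108]
[ 0.42039184 -0.11853885  0.40251547] [ 0.64078545 -0.45049748  0.00633903] 0.007839237960639078
```

All in place: the tubes are in their cradles, the frame is down, and both files are seated. Handing in.

```bash
python3 -c "
from rig import env
print(env.close_job())"
```

```text
the job is handed in; nothing more can be done
None
```

Job handed in at about 70 s: all three tubes measured within about 6 mm of their cradle centres with the frame down over them, both files stand at the bottom of their wells, and the jar and bowl read where they started in both camera views (the spool only in the side view); no verdict came back at hand-in.

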